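Clamp the row stakes and scribe their planting-depth line

TASK

Mark the planting depth on all the wooden row stakes that lie on the bench: lay each one flat in its own lane of the marking jig with its square head up against the fence, and swing the toggle clamp's handle over past its dead point so that the bar holds them down. Then take the scriber from its block and, tip on the wood and close along the bar's front edge (the side away from the fence), draw it slowly from the far lane across to the near lane in one steady stroke, and stand it back upright in its block. Swing the clamp fully open again and put the stakes into the open label box, leaving the tin and the dropper bottle where they are.

Things in the scene. Friction and masses are not known exactly. Their poses are not given: they have to be found in the camera images.
- jig: marking jig: plywood board 214 (x) x 260 (y) mm fixed on the bench, its lane part 27 mm thick, with three lanes for stakes, a fence (20 mm high, 14 thick) across their ends and, behind it, a toggle clamp (62 mm wide, base up to 85 mm over the bench, y = 30..125 mm). Origin on the bench under the middle of the fence's face. x along the fence to the far lane, y from the lanes over the fence to the clamp, z up.
- lane_near (a point): foot of the fence in the middle of the lane nearest the robot, on the board (27 mm over the bench); axes as the jig. A stake laid there has its head here and its point 180 mm off along -y, past the board's edge. Lanes are 36 mm wide, 60 mm apart, bounded by ribs 9 mm high, 24 mm wide, running from the fence to 72 mm from it; beyond them the board is bare.
- lane_mid (a point): the same point of the middle lane.
- lane_far (a point): the same point of the far lane.
- line_mid (a point): middle of the line to be scribed, at the level of the stakes' upper faces (39 mm over the bench); same axes as the jig. The line runs along x, 8 mm off the front edge of the shut hold-down bar (48 mm from the fence), and crosses the far lane at x = +60, the middle one at 0 and the near one at -60 mm.
- clamp_handle (a joint): hinge of the toggle clamp's handle, rad: 0 = open, handle leaning back from the lanes, bar lifted; grows as the handle swings up and over towards the lanes; 1.38 = dead point; 1.49 = stop, locked. Starts open; below about 1.1 friction holds it where it is left, from 1.1 to the dead point it takes up to 8 N at the grip, then snaps over; so too on the way back. Hinge line: jig's x.
- handle_hinge (a point): point on the handle's hinge axis (fixed to the jig), 27 mm over the bench; same axes as the jig.
- handle_grip (a point): middle of the handle's round black grip (18 mm thick, 60 mm long, its end 33 mm farther out), 112 mm from the hinge axis. It moves on an arc in the jig's y-z plane: with the joint at q it lies at y = -112 cos(153 deg - q), z = 112 sin(153 deg - q) mm from handle_hinge.
- clamp_bar: hold-down bar on the clamp's arm: aluminium, 190 mm long (along the jig's x), 20 mm wide, 15 mm high with a rubber sole; origin in the middle of its underside. With the clamp shut it lies 20 to 40 mm from the fence across all three lanes and presses on the stakes; open, it is lifted by 62 degrees, its underside 13 mm in front of the fence and 133 mm over the bench, so that it overhangs the last 20 mm of the lanes: stakes slide in and out under it.
- label_box: green tin box for plant labels, 154 x 241 x 103 mm (fixed), its lid standing open; origin in the middle of its underside. Inside it is 131 mm along its x and 232 mm along its y, the floor 2 mm and the rim 85 mm up. Its x axis points to the hinge side, where the open lid stands up to about 240 mm over the bench.
- scriber_block: dark wooden block 50 x 50 x 55 mm (fixed), with a square hole 14.5 mm wide and 42 mm deep, slightly flared at the mouth, in which the scriber stands; origin in the middle of its underside.
- scriber: steel scriber: round body 12 mm thick, 125 mm long with a conical tip 20 mm long, knurled near the top; 50 g; it stands upright in the block, tip down on the hole's floor (13 mm over the bench). Origin at its tip, z along it to the top.
- scriber_mid (a point): middle of the scriber's length, 62.5 mm above the tip (75 mm over the bench when it stands in the block; 20 mm above the block's top). The free part to grip is 20 mm under to 60 mm above it.
- scriber_tip (a point): the scriber's tip.
- dropper: small brown dropper bottle, 33 mm across, 102 mm high, a bystander; origin in the middle of its underside.
- tin_powder: round tin, 75 mm across, 58 mm high, a bystander; origin in the middle of its underside.
- stake_0_mid (a point): centre (half-way up, 6 mm over what it lies on) of a flat wooden row stake, 180 x 28 x 12 mm, 45 g, lying on the bench; y points to its square head, z up, the other end runs to a point over its last 34 mm. Two or three of the stakes are there.
- stake_0_head (a point): middle of the square head end of stake 0, half-way up, 90 mm from its centre.
- stake_1_mid (a point): centre (half-way up, 6 mm over what it lies on) of a flat wooden row stake, 180 x 28 x 12 mm, 45 g, lying on the bench; y points to its square head, z up, the other end runs to a point over its last 34 mm. Two or three of the stakes are there.
- stake_1_head (a point): middle of the square head end of stake 1, half-way up, 90 mm from its centre.
- stake_2_mid (a point): centre (half-way up, 6 mm over what it lies on) of a flat wooden row stake, 180 x 28 x 12 mm, 45 g, lying on the bench; y points to its square head, z up, the other end runs to a point over its last 34 mm. Two or three of the stakes are there.
- stake_2_head (a point): middle of the square head end of stake 2, half-way up, 90 mm from its centre.
Things that resemble listed ones, but are neither listed nor needed, are in the scene too. Leave any pink or yellow look-alike of the scriber_block alone.

How it is judged:
On the way, in this order (a step that is already met when the one before it is completed fails the run):
1. every stake lies flat in a lane of the jig with its square head at the fence, let go (y of stake_0_head in the frame of jig between -0.014 and 0.006 m and z of stake_0_mid in the frame of jig between 0.028 and 0.038 m and x of stake_0_mid in the frame of jig between -0.075 and 0.075 m and z of stake_0_head in the frame of jig between 0.028 and 0.039 m and y of stake_1_head in the frame of jig between -0.014 and 0.006 m and z of stake_1_mid in the frame of jig between 0.028 and 0.038 m and x of stake_1_mid in the frame of jig between -0.075 and 0.075 m and z of stake_1_head in the frame of jig between 0.028 and 0.039 m and y of stake_2_head in the frame of jig between -0.014 and 0.006 m and z of stake_2_mid in the frame of jig between 0.028 and 0.038 m and x of stake_2_mid in the frame of jig between -0.075 and 0.075 m and z of stake_2_head in the frame of jig between 0.028 and 0.039 m and contact force between the fingers and stake_0 below 0.1 N and contact force between the fingers and stake_1 below 0.1 N and contact force between the fingers and stake_2 below 0.1 N), for 0.3 s.
2. the clamp handle is past its dead point and the bar presses on every stake (value of joint clamp_handle above 1.43 rad and contact force between clamp_bar and stake_0 above 1 N and contact force between clamp_bar and stake_1 above 1 N and contact force between clamp_bar and stake_2 above 1 N and y of stake_0_head in the frame of jig between -0.014 and 0.006 m and z of stake_0_mid in the frame of jig between 0.028 and 0.038 m and x of stake_0_mid in the frame of jig between -0.075 and 0.075 m and z of stake_0_head in the frame of jig between 0.028 and 0.039 m and y of stake_1_head in the frame of jig between -0.014 and 0.006 m and z of stake_1_mid in the frame of jig between 0.028 and 0.038 m and x of stake_1_mid in the frame of jig between -0.075 and 0.075 m and z of stake_1_head in the frame of jig between 0.028 and 0.039 m and y of stake_2_head in the frame of jig between -0.014 and 0.006 m and z of stake_2_mid in the frame of jig between 0.028 and 0.038 m and x of stake_2_mid in the frame of jig between -0.075 and 0.075 m and z of stake_2_head in the frame of jig between 0.028 and 0.039 m), for 0.3 s.
3. the scriber's tip, moving slowly, is on the line along the bar on the far lane, with the clamp shut (value of joint clamp_handle above 1.43 rad and linear speed of scriber below 0.08 m/s and x of scriber_tip in the frame of line_mid between 0.052 and 0.068 m and y of scriber_tip in the frame of line_mid between -0.009 and 0.008 m and z of scriber_tip in the frame of line_mid between -0.006 and 0.005 m), for 0.08 s.
4. the scriber's tip, moving slowly, is on the line along the bar between the far and the middle lane, with the clamp shut (value of joint clamp_handle above 1.43 rad and linear speed of scriber below 0.08 m/s and x of scriber_tip in the frame of line_mid between 0.022 and 0.038 m and y of scriber_tip in the frame of line_mid between -0.009 and 0.008 m and z of scriber_tip in the frame of line_mid between -0.006 and 0.005 m), for 0.08 s.
5. the scriber's tip, moving slowly, is on the line along the bar on the middle lane, with the clamp shut (value of joint clamp_handle above 1.43 rad and linear speed of scriber below 0.08 m/s and x of scriber_tip in the frame of line_mid between -0.008 and 0.008 m and y of scriber_tip in the frame of line_mid between -0.009 and 0.008 m and z of scriber_tip in the frame of line_mid between -0.006 and 0.005 m), for 0.08 s.
6. the scriber's tip, moving slowly, is on the line along the bar between the middle and the near lane, with the clamp shut (value of joint clamp_handle above 1.43 rad and linear speed of scriber below 0.08 m/s and x of scriber_tip in the frame of line_mid between -0.038 and -0.022 m and y of scriber_tip in the frame of line_mid between -0.009 and 0.008 m and z of scriber_tip in the frame of line_mid between -0.006 and 0.005 m), for 0.08 s.
7. the scriber's tip, moving slowly, is on the line along the bar on the near lane, with the clamp shut (value of joint clamp_handle above 1.43 rad and linear speed of scriber below 0.08 m/s and x of scriber_tip in the frame of line_mid between -0.068 and -0.052 m and y of scriber_tip in the frame of line_mid between -0.009 and 0.008 m and z of scriber_tip in the frame of line_mid between -0.006 and 0.005 m), for 0.08 s.
8. the clamp handle is swung back open (value of joint clamp_handle below 0.3 rad), for 0.2 s.
At the end, for the whole second after the job is handed in: Every stake is inside the label box (its centre within the walls and below the rim) and at rest; the scriber stands in its block, upright within 0.15 rad, its tip at the bottom (under 22 mm over the bench); the clamp handle is open (below 0.3 rad) (value of joint clamp_handle below 0.3 rad and x of stake_0_mid in the frame of label_box between -0.064 and 0.069 m and y of stake_0_mid in the frame of label_box between -0.117 and 0.117 m and z of stake_0_mid in the frame of label_box between 0 and 0.08 m and linear speed of each of stake_0, stake_1, stake_2, scriber below 0.03 m/s and x of stake_1_mid in the frame of label_box between -0.064 and 0.069 m and y of stake_1_mid in the frame of label_box between -0.117 and 0.117 m and z of stake_1_mid in the frame of label_box between 0 and 0.08 m and x of stake_2_mid in the frame of label_box between -0.064 and 0.069 m and y of stake_2_mid in the frame of label_box between -0.117 and 0.117 m and z of stake_2_mid in the frame of label_box between 0 and 0.08 m and x of scriber_tip in the frame of scriber_block between -0.008 and 0.008 m and y of scriber_tip in the frame of scriber_block between -0.008 and 0.008 m and z of scriber_tip in the frame of scriber_block below 0.022 m and angle between scriber_tip's own z axis and vertical below 0.15 rad); the robot touches nothing.
It fails at once if the dropper bottle is pushed more than 30 mm from where it stood (distance of dropper from where it was at the start of the episode above 0.03 m).
It fails at once if the tin is pushed more than 30 mm from where it stood (distance of tin_powder from where it was at the start of the episode above 0.03 m).
Of stake_0, stake_1, stake_2 only 2 to 3 are there at a start; the rules pass over those that are not, and their reading is None.
At some moment in a run one of stake_0, stake_1, stake_2 may be knocked a few centimetres aside while the robot is not near it.
It also fails if it takes over 210 s, if anything falls off the work surface, if the arm or the gripper's body presses on something with over 40 N, if the wrist force passes 120 N, or if a joint passes its speed limit or range.

ROBOT

A 6-joint arm with a two-finger parallel gripper is mounted at the origin on the work surface; the furniture and walls round the work are solid. World frame = base frame: x ahead of the robot, y to its left, z up, the work surface at z = 0. Lengths are in m, angles in rad, forces in N, time in s.
With the tool pointing down it reaches from about 0.325 to 0.775 m from the base axis. Payload 9.3 kg.
Tool frame: the origin (TCP) lies on the centre line of the jaws, within the pads' length; the fingertips stand 14 mm ahead of it and the grasp point (between the pads) lies 5 mm behind it; z points along the fingers, y is the direction in which the jaws open and shut (so a half turn about z gives the same grasp; the last joint's range is limited). The gripper opens to 85 mm and grips with 20 to 120 N. Pads are 22 mm wide; open, the fingers measure 114 mm over their backs; the gripper's body (76 mm by 85 mm) begins 54 mm behind the grasp point. The pads swing forward as they close: fully open they stand 13 mm farther back than shut.
Start: joints at [-1.39, 0.259, 0.021, 1.334, 0, 1.418], TCP at [0.18, -0.52, 0.245] pointing down, gripper open.
Joint ranges: [-3.04, 3.04], [-0.91, 1.82], [-1.04, 1.36], [-1.92, 1.95], [-1.52, 1.45], [-3.14, 3.14]. Speed limits (rad/s): [2.22, 2.22, 2.79, 3.14, 3.14, 3.14].

INTERFACE

Orientations are given as [roll, pitch, yaw] about the fixed x, y, z axes, in that order (R = Rz(yaw) Ry(pitch) Rx(roll)).
In Python, from rig import manip gives the robot as it stands.
- The arm moves only by the shell command python3 -m creep 'ROWS' [FORCE]. ROWS is JSON, a list of rows, each a list of 3 entries, a list of its own where there are three numbers: the closure, from -1 (fully open) to 1 (shut), then the shift along the tool's x, y, z in m, then the turn about the tool's z in degrees. In form: [[grip, [dx, dy, dz], yaw], ...]. A call has 1 to 5 rows; each row is the pose to reach, as a shift and turn from the pose commanded when the call began, along the tool's axes at that moment; what a row does not reach only later rows make up. A row lasts 1/12 s, in which the tool goes at most 41.7 mm and 7.16 degrees, less where a joint would pass 70% of its speed; a pose out of reach is approached as far as the arm can. A call with a gripper value outside its range is refused whole. The fingers move at their own pace and stop on an object; FORCE is the grip in N (left out, the last holds). Time passes only in rows, so rows that repeat a pose let the fingers close. It gives the time, the measured TCP pose, the force and the opening at its end, in the units of the state.
- manip.sense(): the state, without advancing time (a new reading comes with each control period).
- manip.snapshot(name): name is "scene" or "top" or "wrist"; returns (picture, depth): 480x640x3 uint8, red, green, blue; 480x640 float32, m along the optical axis (not along the pixel's ray), 0 where there is no reading.
- manip.get_calibration(name): a dict with "intrinsics" (3x3 intrinsics, pixels), "cam_to_world" (4x4, takes a point from camera to world coordinates); the wrist camera has in their place "tool_from_camera" (4x4, takes a point from camera to tool coordinates, whose origin is the TCP and whose axes are the flange's). Camera axes: x right, y up, looking along -z (the intrinsics and any distortion apply to the point x, -y, -z); pixel columns grow to the right and rows downward; lengths in m; the calibration is good to about 2 mm. A picture is of the moment at which its call begins: read the wrist's pose just before it. get_calibration takes no time and is no camera call.
- manip.job_done(): hands the job in, once; it reports no verdict.
Trained networks look in the newest picture that a camera, given by its name, has taken for a name from the list of things; names that differ only in an ending like _2 or _b are one class to them, and where a whole thing is asked for, a point or a joint stands for the part that bears it (a point fixed in the world has none). Each returns a list of dicts, best first, with "p" (0 to 1); they miss things now and then, are a little off and sometimes report something else, mostly with a low value. They report only what shows in the picture. A call takes as long as a camera call. They do not tell look-alikes from the thing itself.
- manip.regions_of(camera, thing): "pixels" (480x640 bool, what is visible of it) and "extent" ([left, top, right, bottom] in pixels, round what is visible of it).
- manip.tip_of(camera, thing): "at" ([column, row] in pixels: a listed point, or the origin of a listed thing).
The state is a dict: "time_s": time; "joints": joint angles; "joint_vel": joint speeds; "joint_torque": joint torques, N m; "tool_pos": TCP position; "ee_rot": TCP orientation; "force": force on the tool from outside, world axes, zero at the start; "wrist_torque": the same for the moment, N m; "finger_gap": opening from 0.0 (shut) to 1.0 (fully open).
Only numpy, scipy, OpenCV 4.12 (cv2) and the standard library are available. Lean on these libraries where they do the work, as an engineer would, in place of code of your own. Each camera call takes 0.05 s, during which the arm holds its last target.

## Working session

There is one attempt and no reset: what is moved stays moved. The work goes in short steps, Python scripts to look and compute and a shell command to move; the robot and the scene stay as the last step left them, time stands still between calls to the robot, and variables do not carry over. Pictures are saved under pics/ and viewed, and the job is handed in when it is done.

```bash
ls; mkdir -p pics; cat > h.py <<'E'
import numpy as np, cv2
from rig import manip
from scipy.spatial.transform import Rotation as R
def snap(cam,name=None):
    s=manip.sense()
    img,d=manip.snapshot(cam)
    if name: cv2.imwrite('pics/%s.png'%name,img[:,:,::-1])
    np.savez('last_%s.npz'%cam,img=img,d=d,pos=s['tool_pos'],rot=s['ee_rot'])
    return img,d
def c2w(cam):
    c=manip.get_calibration(cam);K=np.array(c['intrinsics'])
    if cam=='wrist':
        z=np.load('last_wrist.npz');T=np.eye(4);T[:3,:3]=R.from_euler('xyz',z['rot']).as_matrix();T[:3,3]=z['pos']
        return K,T@np.array(c['tool_from_camera'])
    return K,np.array(c['cam_to_world'])
def cloud(cam):
    d=np.load('last_%s.npz'%cam)['d'];K,T=c2w(cam)
    v,u=np.mgrid[0:480,0:640]
    P=np.stack([(u-K[0,2])/K[0,0]*d,-(v-K[1,2])/K[1,1]*d,-d],-1)
    W=P@T[:3,:3].T+T[:3,3]; W[d==0]=np.nan
    return W
def ray(cam,px,z):
    K,T=c2w(cam)
    r=T[:3,:3]@np.array([(px[0]-K[0,2])/K[0,0],-(px[1]-K[1,2])/K[1,1],-1]);o=T[:3,3]
    return o+r*(z-o[2])/r[2]
def proj(cam,p):
    K,T=c2w(cam);q=np.linalg.inv(T)@np.append(p,1);return K[0,0]*q[0]/-q[2]+K[0,2],K[1,1]*-q[1]/-q[2]+K[1,2]
E
python3 - <<'E'
from h import *
print(manip.sense())
for c in('scene','top','wrist'):
    snap(c,c+'0'); print(c,manip.get_calibration(c))
E
```

```text
pics
{'time_s': 0.0, 'joints': array([-1.38961757e+00,  2.59211500e-01,  2.07634001e-02,  1.33370919e+00,
        2.45829394e-05,  1.41822533e+00]), 'joint_vel': array([-0.00059238,  0.00048877,  0.00094896,  0.00108764, -0.0008117 ,
       -0.00059759]), 'joint_torque': array([ 9.23690532e-04, -5.55636978e+01,  3.44536364e+01,  1.36571343e-02,
       -9.67088545e-05, -5.63262823e-07]), 'tool_pos': array([ 0.18014307, -0.51938522,  0.24465632]), 'ee_rot': array([-3.14025124e+00, -2.31135830e-04,  3.33749589e-01]), 'force': array([ 0.10281812, -0.42526561,  0.04320028]), 'wrist_torque': array([ 0.02806675,  0.04669954, -0.06353084]), 'finger_gap': 1.0049200111473837}
scene {'intrinsics': array([[497.14512288,   0.        , 326.55328777],
       [  0.        , 497.14512288, 241.55041601],
       [  0.        ,   0.        ,   1.        ]]), 'cam_to_world': array([[-0.88440077,  0.2993022 , -0.35812495,  0.16676617],
       [-0.46662381, -0.58325279,  0.66488977,  0.8193449 ],
       [-0.00987441,  0.75513865,  0.65549075,  0.90473569],
       [ 0.        ,  0.        ,  0.        ,  1.
[... 286 characters left out ...]
0.01519685,  0.01803352,  0.04459707],
       [ 0.01916271,  0.07776586,  0.99678747,  1.23787961],
       [ 0.        ,  0.        ,  0.        ,  1.        ]])}
wrist {'intrinsics': array([[337.35527334,   0.        , 319.53839653],
       [  0.        , 337.35527334, 241.41286919],
       [  0.        ,   0.        ,   1.        ]]), 'tool_from_camera': array([[-1.76020329e-04,  9.49275190e-01,  3.14446470e-01,
         8.14352713e-02],
       [ 9.99999933e-01,  2.67786396e-04, -2.48635848e-04,
         7.11502368e-04],
       [-3.20228329e-04,  3.14446405e-01, -9.49275174e-01,
        -1.30050536e-01],
       [ 0.00000000e+00,  0.00000000e+00,  0.00000000e+00,
         1.00000000e+00]])}
```

View pics/scene0.png

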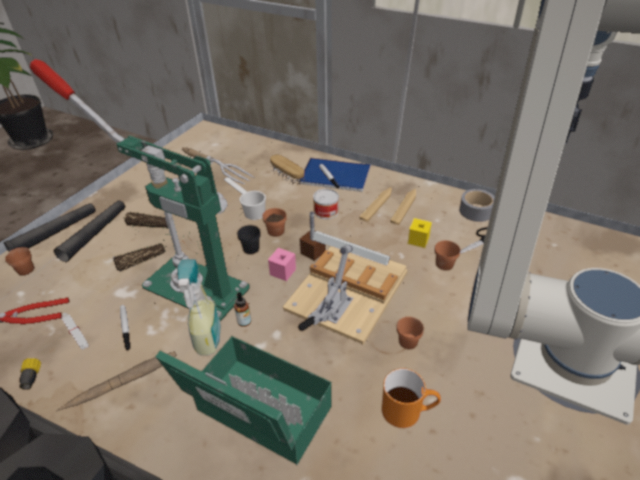

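View pics/top0.png

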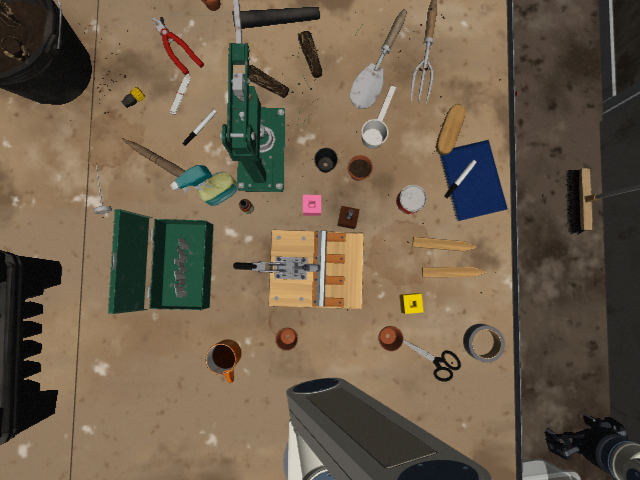

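The scene and top pictures show two pale stakes, at top-image px (444,244) and (454,272). The jig is at (318,269), the dark scriber block at (348,216), and the green box at (180,265). The pink (312,204) and yellow (412,303) blocks are look-alikes. The brown dibber at (165,160) is longer and thicker than a stake.

```bash
python3 - <<'E'
from h import *
snap('top','top1'); snap('scene')
for cam in('top','scene'):
    K,T=c2w(cam); W=cloud(cam)
    print(cam)
    for t,z in [('jig',0),('lane_near',.027),('lane_mid',.027),('lane_far',.027),('line_mid',.039),('handle_hinge',.027),('handle_grip',.08),('clamp_bar',.133),('label_box',0),('scriber_block',0),('scriber_mid',.075),('scriber_tip',.013),('dropper',0),('tin_powder',0),('stake_0_mid',.006),('stake_0_head',.006),('stake_1_mid',.006)]:
        r=manip.tip_of(cam,t)
        for k in r[:4]:
            a=k['at'];u,v=int(round(a[0])),int(round(a[1]))
            print(t,round(k['p'],2),np.round(a,1),np.round(ray(cam,a,z),4),np.round(W[min(v,479),min(u,639)],3))
E
```

```text
top
jig 0.96 [319.3 268.8] [0.5261 0.0365 0.    ] [0.523 0.038 0.152]
lane_near 0.88 [318.6 289.4] [0.4685 0.0378 0.027 ] [0.473 0.037 0.147]
lane_near 0.72 [185.8 265.6] [0.5292 0.4065 0.027 ] [0.529 0.414 0.   ]
lane_near 0.35 [332.  268.8] [0.5261 0.0013 0.027 ] [0.526 0.001 0.029]
lane_mid 0.87 [319.1 269.2] [0.5245 0.0372 0.027 ] [0.523 0.038 0.152]
lane_far 0.69 [318.8 250.8] [0.5758 0.0388 0.027 ] [0.568 0.039 0.143]
line_mid 0.55 [334.1 270.1] [ 0.5224 -0.0041  0.039 ] [ 0.523 -0.004  0.026]
handle_hinge 0.63 [283.  266.6] [0.5303 0.1377 0.027 ] [0.528 0.135 0.067]
handle_grip 0.65 [248.2 266.3] [0.5285 0.2259 0.08  ] [0.529 0.226 0.083]
clamp_bar 0.6 [322.5 269.4] [0.5221 0.0292 0.133 ] [0.523 0.031 0.148]
clamp_bar 0.47 [334.7 269.7] [ 0.5218 -0.0018  0.133 ] [ 0.523 -0.007  0.029]
label_box 0.91 [186.  266.4] [0.5276 0.414  0.    ] [0.529 0.414 0.   ]
scriber_block 0.88 [346.7 221. ] [ 0.6644 -0.0402  0.    ] [ 0.658 -0.038  0.05 ]
scriber_block 0.81 [409.4 301.4] [ 0.4373 -0.2208  0.    ] [ 0.441 -0.208  0.057]
scriber_block 0.56 [310.1 207.2] [0.7027 0.0656 0.    ] [0.69
[... 2485 characters left out ...]
 [ 0.669 -0.046  0.077]
scriber_tip 0.31 [347.4 281.5] [0.5363 0.0259 0.013 ] [0.523 0.056 0.044]
dropper 0.66 [242.7 324.7] [0.697  0.2527 0.    ] [0.691 0.258 0.008]
dropper 0.44 [324.7 211.9] [ 0.7289 -0.2151  0.    ] [nan nan nan]
tin_powder 0.63 [328.2 209.1] [ 0.726  -0.2321  0.    ] [ 0.703 -0.187  0.039]
stake_0_mid 0.35 [326.2 275.5] [0.5968 0.0253 0.006 ] [0.582 0.054 0.037]
stake_0_mid 0.19 [361.7 216.1] [ 0.6193 -0.2398  0.006 ] [ 0.616 -0.233  0.012]
stake_0_head 0.68 [362. 216.] [ 0.6187 -0.2406  0.006 ] [ 0.616 -0.233  0.012]
stake_1_mid 0.88 [374.5 202.9] [ 0.612  -0.3162  0.006 ] [ 0.611 -0.31   0.01 ]
stake_1_mid 0.51 [329.8 275.1] [0.5893 0.0198 0.006 ] [0.571 0.053 0.044]
```

```bash
python3 - <<'E'
import cv2
a=cv2.imread('pics/top0.png')
cv2.imwrite('pics/tc0.png',cv2.resize(a[190:330,220:500],None,fx=2.8,fy=2.8,interpolation=cv2.INTER_CUBIC))
E
```

```text
(no output)
```

View pics/tc0.png

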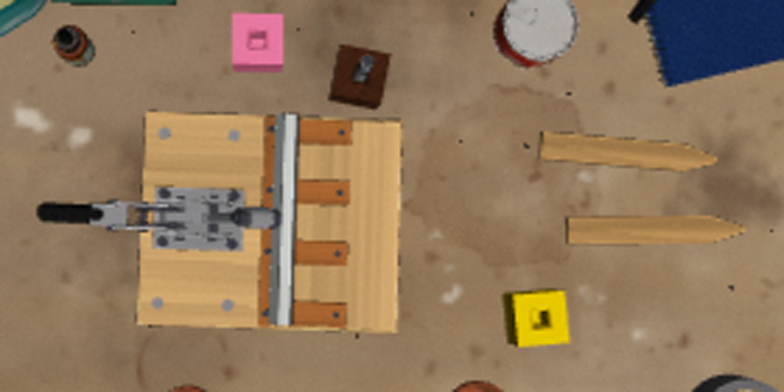

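```bash
cat > go.py <<'E'
import sys
from h import *
s=manip.sense();p=s['tool_pos'];M=R.from_euler('xyz',s['ee_rot']).as_matrix()
yaw=s['ee_rot'][2]
x,y,z,w=map(float,sys.argv[1:5])
d=M.T@(np.array([x,y,z])-p)
t=(w-np.degrees(yaw)+180)%360-180
print('t',round(s['time_s'],2),'tcp',np.round(p,4),'yaw',round(np.degrees(yaw),1),'rp',np.round(np.degrees(s['ee_rot'][:2]),1),'q',np.round(s['joints'],2),'gap',round(s['finger_gap'],3),'F',np.round(s['force'],1))
print('delta',np.round(d,4),'toolturn',round(-t,1))
E
python3 go.py 0.5 -0.33 0.28 -90
```

```text
t 1.95 tcp [ 0.1802 -0.5197  0.2453] yaw 19.1 rp [180.   0.] q [-1.39  0.26  0.02  1.33 -0.    1.42] gap 1.0 F [-0.1 -0.4  0.1]
delta [ 0.3643 -0.0744 -0.0347] toolturn 109.1
```

```bash
python3 -m creep '[[-1,[0.04,-0.008,-0.007],-7],[-1,[0.08,-0.016,-0.014],-14],[-1,[0.12,-0.024,-0.02],-21],[-1,[0.16,-0.032,-0.03],-28],[-1,[0.2,-0.04,-0.035],-35]]' && python3 go.py 0.5 -0.33 0.28 -90
```

```text
time_s: 2.37
tool_pos: [0.3574, -0.4153, 0.2814]
ee_rot: [3.14, 0.0, 0.95]
force: [0.3, -1.3, 1.2]
finger_gap: 1.006
t 2.37 tcp [ 0.3574 -0.4153  0.2814] yaw 54.4 rp [179.9   0. ] q [-1.01  0.25  0.1   1.42 -0.    1.18] gap 1.006 F [ 0.3 -1.3  1.2]
delta [0.1523 0.0664 0.0014] toolturn 144.4
```

```bash
python3 -m creep '[[-1,[0.03,0.013,0],-7],[-1,[0.06,0.026,0],-14],[-1,[0.09,0.04,0],-21],[-1,[0.12,0.053,0],-28],[-1,[0.15,0.066,0],-35]]' >/dev/null; for i in 1 2 3 4; do :; done; python3 -m creep '[[-1,[0,0,0],-7],[-1,[0,0,0],-14],[-1,[0,0,0],-21],[-1,[0,0,0],-28],[-1,[0,0,0],-35]]' >/dev/null; python3 -m creep '[[-1,[0,0,0],-7],[-1,[0,0,0],-14],[-1,[0,0,0],-21],[-1,[0,0,0],-28],[-1,[0,0,0],-35]]'>/dev/null;  python3 -m creep '[[-1,[0,0,0],-7],[-1,[0,0,0],-14],[-1,[0,0,0],-21],[-1,[0,0,0],-28],[-1,[0,0,0],-35]]' >/dev/null; python3 -m creep '[[-1,[0,0,0],-7],[-1,[0,0,0],-14],[-1,[0,0,0],-21],[-1,[0,0,0],-28],[-1,[0,0,0],-35]]' ; python3 go.py 0.5 -0.33 0.28 -90
```

```text
time_s: 4.45
tool_pos: [0.4974, -0.3335, 0.2802]
ee_rot: [3.142, 0.0, -2.278]
force: [0.9, -0.1, -0.6]
finger_gap: 1.0
t 4.45 tcp [ 0.4974 -0.3335  0.2802] yaw -130.5 rp [180.   0.] q [-0.73  0.34  0.22  1.46  0.   -1.59] gap 1.0 F [ 0.9 -0.1 -0.6]
delta [-0.0043  0.0003  0.0002] toolturn -40.5
```

```bash
python3 -m creep '[[-1,[0,0,0],-7],[-1,[0,0,0],-14],[-1,[0,0,0],-21],[-1,[0,0,0],-28],[-1,[0,0,0],-35]]' >/dev/null;  python3 -m creep '[[-1,[0,0.03,0],-5.5],[-1,[0,0.06,0],-5.5],[-1,[0,0.06,0],-5.5]]'; python3 - <<'E'
from h import *
snap('wrist','w1')
for t in ('stake_0_mid','stake_0_head','stake_1_head','stake_2_mid'):
    for r in manip.tip_of('wrist',t)[:4]:
        print(t,round(r['p'],2),np.round(r['at']),np.round(ray('wrist',r['at'],.006),4))
for r in manip.regions_of('wrist','stake_0_mid')[:4]:
    m=r['pixels'].astype(np.uint8)
    print(round(r['p'],2),r['extent'],m.sum())
    vv,uu=np.nonzero(m)
    P=np.array([ray('wrist',(u,v),.012)[:2] for u,v in zip(uu,vv)]).astype(np.float32)
    c,(w,h),a=cv2.minAreaRect(P); print(' rect',np.round(c,4),np.round((w,h),4),round(a,1))
E
python3 go.py .5 0 .2 -90
```

```text
time_s: 5.12
tool_pos: [0.4344, -0.3264, 0.2807]
ee_rot: [3.14, 0.0, -1.578]
force: [1.2, -1.1, 0.5]
finger_gap: 0.998
stake_1_head 0.87 [185. 274.] [ 0.6119 -0.2289  0.006 ]
stake_2_mid 0.74 [242. 187.] [ 0.5282 -0.3425  0.006 ]
t 5.42 tcp [ 0.4384 -0.3275  0.2801] yaw -90.4 rp [-180.    0.] q [-0.8   0.25  0.09  1.42  0.   -2.36] gap 0.998 F [ 1.1 -0.5 -0.5]
delta [-0.3279 -0.0596  0.0801] toolturn -0.4
```

View pics/w1.png

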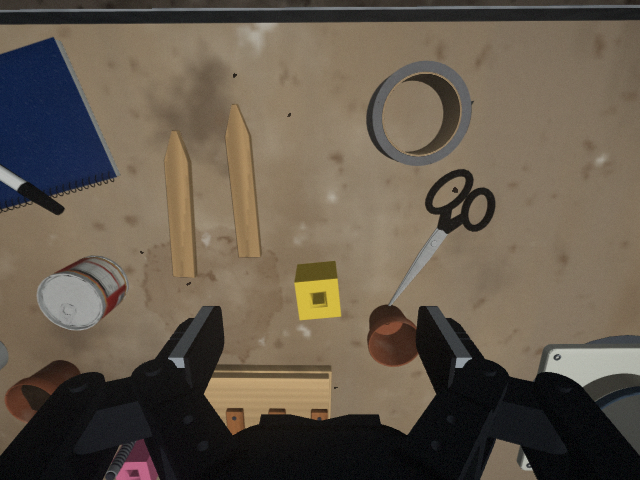

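```bash
python3 -m creep '[[-1,[0,-0.04,0],0],[-1,[0,-0.08,0.0],0],[-1,[0,-0.13,0.03],0],[-1,[0,-0.13,0.05],-0.4],[-1,[0,-0.13,0.05],-0.4]]'; cat > stk.py <<'E'
from h import *
import sys
snap('wrist',sys.argv[1])
out=[]
img=np.load('last_wrist.npz')['img']
for t in ('stake_0_mid','stake_1_mid'):
  for r in manip.regions_of('wrist',t)[:4]:
    m=r['pixels'].astype(np.uint8)
    if m.sum()<800: continue
    cs,_=cv2.findContours(m,cv2.RETR_EXTERNAL,cv2.CHAIN_APPROX_NONE)
    c=max(cs,key=cv2.contourArea)[:,0]
    P=np.array([ray('wrist',q,.012)[:2] for q in c]).astype(np.float32)
    cc,(w,h),a=cv2.minAreaRect(P)
    B=cv2.boxPoints((cc,(w,h),a))
    print(t,round(r['p'],2),r['extent'],'c',np.round(cc,4),np.round((w,h),4),round(a,1)); print(np.round(B,4).tolist())
E
python3 stk.py w2; python3 go.py .52 -.34 .1 -90
```

```text
time_s: 5.83
tool_pos: [0.57, -0.3267, 0.223]
ee_rot: [3.135, 0.005, -1.567]
force: [-0.5, -0.2, -1.5]
finger_gap: 1.003
stake_0_mid 0.57 [347.0, 99.2, 376.6, 273.0] c [ 0.5265 -0.3454] [0.0288 0.1793] 1.3
[[0.5099999904632568, -0.25609999895095825], [0.51419997215271, -0.43529999256134033], [0.5429999828338623, -0.43459999561309814], [0.5388000011444092, -0.25540000200271606]]
stake_1_mid 0.76 [269.9, 128.0, 305.3, 294.9] c [ 0.6043 -0.3173] [0.1808 0.0296] 86.4
[[0.5837000012397766, -0.4065999984741211], [0.6133000254631042, -0.40849998593330383], [0.6248000264167786, -0.2281000018119812], [0.5952000021934509, -0.22619999945163727]]
stake_1_mid 0.18 [348.4, 100.0, 377.5, 275.4] c [ 0.5263 -0.3453] [0.0295 0.1794] 1.0
[[0.5099999904632568, -0.2558000087738037], [0.5131000280380249, -0.4352000057697296], [0.5425999760627747, -0.43470001220703125], [0.5394999980926514, -0.25529998540878296]]
t 5.98 tcp [ 0.5678 -0.328   0.2303] yaw -89.9 rp [180.   0.] q [-0.65  0.45  0.27  1.39 -0.   -2.22] gap 1.0 F [ 0.6 -0.7  0.3]
delta [0.012  0.0477 0.1304] toolturn 0.1
```

View pics/w2.png

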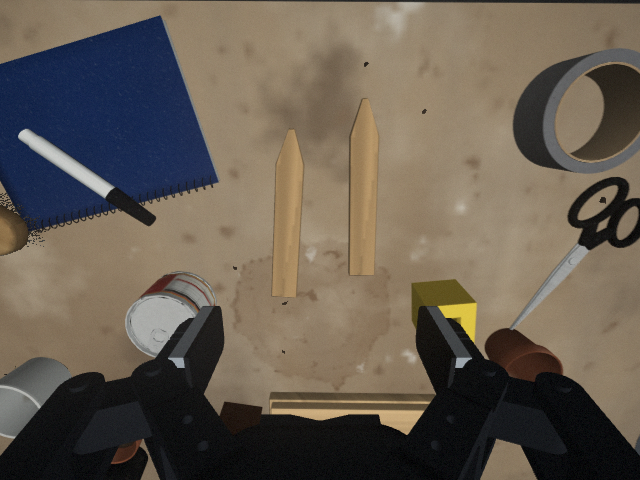

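```bash
python3 -m creep '[[-1,[-0.04,0,-0.02],0],[-1,[-0.08,0.01,-0.04],0],[-1,[-0.12,0.02,-0.06],0],[-1,[-0.16,0.03,-0.07],0],[-1,[-0.2,0.045,-0.07],0]]' >/dev/null;python3 -m creep '[[-1,[-0.04,0,0],0],[-1,[-0.08,0,0],0],[-1,[-0.11,0,0],0],[-1,[-0.11,0,0],0],[-1,[-0.11,0,0],0]]'; python3 - <<'E'
from h import *
snap('wrist','w3')
for t,z in [('jig',0),('lane_near',.027),('lane_mid',.027),('lane_far',.027),('line_mid',.039),('handle_hinge',.027),('scriber_block',0),('scriber_mid',.075)]:
    for r in manip.tip_of('wrist',t)[:3]: print(t,round(r['p'],2),np.round(r['at'],1),np.round(ray('wrist',r['at'],z),4))
E
python3 go.py .52 -.34 .1 -90
```

```text
time_s: 6.82
tool_pos: [0.5262, -0.0289, 0.3019]
ee_rot: [-3.138, -0.001, -1.568]
force: [-0.4, 0.5, -0.9]
finger_gap: 1.007
jig 0.69 [320.3 247.8] [0.5272 0.042  0.    ]
jig 0.2 [206.3 188.1] [ 0.6739 -0.0387  0.    ]
lane_near 0.65 [368.1 256.6] [0.4658 0.0441 0.027 ]
lane_mid 0.62 [319.8 252.1] [0.5278 0.0383 0.027 ]
lane_mid 0.53 [367.5 254.5] [0.4667 0.0413 0.027 ]
lane_far 0.7 [271.2 256.4] [0.5902 0.0444 0.027 ]
line_mid 0.61 [322.3 281.1] [0.5245 0.0733 0.039 ]
handle_hinge 0.94 [316.4 321.6] [0.5322 0.1399 0.027 ]
scriber_block 0.86 [205.3 186.4] [ 0.675  -0.0409  0.    ]
scriber_block 0.81 [189.1 264. ] [0.7086 0.0665 0.    ]
scriber_block 0.56 [400.8  26.8] [ 0.4385 -0.2192  0.    ]
scriber_mid 0.79 [186.7 195.7] [ 0.6702 -0.043   0.075 ]
t 7.27 tcp [ 0.5267 -0.0307  0.2994] yaw -90.0 rp [180.   0.] q [-0.22  0.21  0.09  1.45  0.   -1.79] gap 1.0 F [-0.6  0.9  0.1]
delta [0.3093 0.0064 0.1994] toolturn -0.0
```

View pics/w3.png

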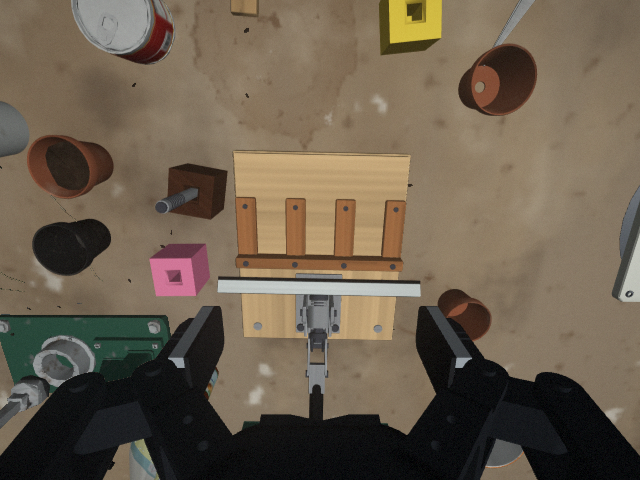

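```bash
python3 - <<'E'
from h import *
img,d=snap('wrist','w4')
cv2.imwrite('pics/w4c.png',cv2.resize(img[140:345,140:430,::-1],None,fx=2.7,fy=2.7,interpolation=cv2.INTER_CUBIC))
E
```

```text
(no output)
```

View pics/w4c.png

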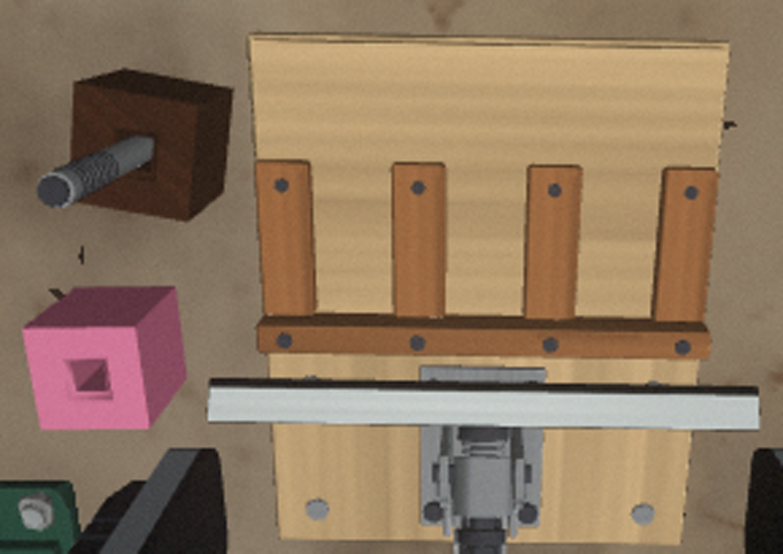

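```bash
python3 - <<'E'
from h import *
def px(a): return (a[0]/2.7+140-.3, a[1]/2.7+140-.3)
ribs=[((258,163),.102),((309,163),.078),((393,164),.042),((445,165),.018),((528,166),-.018),((581,167),-.042),((665,169),-.078),((717,170),-.102)]
A=np.array([[x,-.072] for _,x in ribs]);B=np.array([ray('wrist',px(p),.036)[:2] for p,_ in ribs])
print(np.round(B,4))
for p in [(260,317),(315,317),(445,318),(580,320),(708,323)]: print('foot',np.round(ray('wrist',px(p),.027),4))
for p in [(248,36),(729,43)]: print('edge',np.round(ray('wrist',px(p),.027),4))
# rigid fit
ca,cb=A.mean(0),B.mean(0);H=(A-ca).T@(B-cb);th=np.arctan2(H[0,1]-H[1,0],H[0,0]+H[1,1])
c,s=np.cos(th),np.sin(th);Rm=np.array([[c,-s],[s,c]]);t=cb-Rm@ca
print('yaw',np.degrees(th),'t',t,'res',np.round((A@Rm.T+t-B)*1000,1).tolist())
# scale
W=cloud('wrist');
for n,p in [('board',(350,100)),('board2',(600,100)),('ribtop',(418,230)),('fencetop',(480,342)),('block',(100,110)),('bench',(240,20))]:
    u,v=px(p); print(n,np.round(np.nanmedian(W[int(v)-2:int(v)+3,int(u)-2:int(u)+3].reshape(-1,3),0),4))
# block: top face corners
for p in [(76,84),(126,69),(232,90),(190,220),(72,200)]: print('blk',np.round(ray('wrist',px(p),.055),4),np.round(ray('wrist',px(p),0),4))
for p in [(55,190)]: print('scr top',np.round(ray('wrist',px(p),.138),4))
print('scr mouth',np.round(ray('wrist',px((140,152)),.055),4))
E
```

```text
[[ 0.6273 -0.033 ]
 [ 0.605  -0.0329]
 [ 0.5682 -0.0325]
 [ 0.5455 -0.032 ]
 [ 0.5091 -0.0315]
 [ 0.4859 -0.0311]
 [ 0.4491 -0.0302]
 [ 0.4263 -0.0297]]
foot [0.6345 0.0426 0.027 ]
foot [0.6085 0.0427 0.027 ]
foot [0.547  0.0432 0.027 ]
foot [0.4831 0.0442 0.027 ]
foot [0.4224 0.0458 0.027 ]
edge [ 0.6295 -0.0862  0.027 ]
edge [ 0.4232 -0.0831  0.027 ]
yaw -0.960700468780401 t [0.52826012 0.04038202] res [[1.7, -0.4], [0.1, 0.0], [0.8, 0.2], [-0.4, 0.1], [-0.1, 0.2], [-0.9, 0.2], [-0.0, -0.1], [-1.2, -0.2]]
board [ 0.5871 -0.0601  0.0287]
board2 [ 0.4789 -0.0599  0.0279]
ribtop [ 0.5586 -0.004   0.0376]
fencetop [0.5309 0.0461 0.049 ]
block [ 0.6854 -0.0595  0.0569]
bench [ 0.6398 -0.0917  0.0014]
blk [ 0.6936 -0.0693  0.055 ] [ 0.7181 -0.0629  0.    ]
blk [ 0.6726 -0.0752  0.055 ] [ 0.694  -0.0697  0.    ]
blk [ 0.6306 -0.0668  0.055 ] [ 0.6458 -0.0601  0.    ]
blk [ 0.6533 -0.0123  0.055 ] [0.6718 0.0024 0.    ]
blk [ 0.7022 -0.021   0.055 ] [ 0.7279 -0.0076  0.    ]
scr top [ 0.6685 -0.0447  0.138 ]
scr mouth [ 0.6711 -0.0415  0.055 ]
```

```bash
python3 -m creep '[[-0.3,[0.04,-0.01,0],0],[-0.3,[0.08,-0.02,0],0],[-0.3,[0.12,-0.03,0.02],0],[-0.3,[0.16,-0.045,0.04],0],[-0.3,[0.2,-0.06,0.06],2]]' >/dev/null;python3 -m creep '[[-0.3,[0.04,-0.018,0.0],2],[-0.3,[0.08,-0.018,0.0],1.6],[-0.3,[0.08,-0.018,0],1.6],[-0.3,[0.08,-0.018,0],1.6]]'; python3 stk.py w5; python3 go.py .6043 -.3173 .02 -93.6
```

```text
time_s: 8.07
tool_pos: [0.5968, -0.3003, 0.2444]
ee_rot: [3.14, 0.001, -1.637]
force: [1.1, 1.0, 0.2]
finger_gap: 0.652
stake_1_mid 0.58 [297.4, 101.6, 327.3, 268.5] c [ 0.6041 -0.3184] [0.1789 0.0299] 86.3
[[0.5834000110626221, -0.4066999852657318], [0.6133000254631042, -0.40860000252723694], [0.6248000264167786, -0.23010000586509705], [0.5949000120162964, -0.2282000035047531]]
t 8.22 tcp [ 0.5972 -0.2969  0.2461] yaw -93.5 rp [180.   0.] q [-0.59  0.47  0.34  1.44  0.   -2.1 ] gap 0.654 F [0.1 0.  0.5]
delta [ 0.02   -0.0084  0.2261] toolturn 0.1
```

View pics/w5.png

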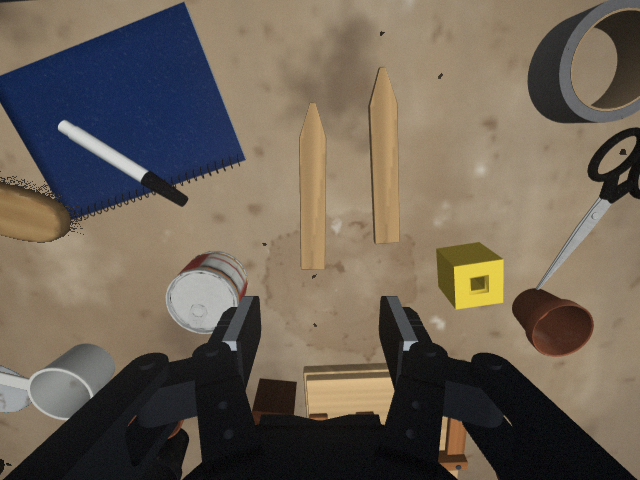

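```bash
python3 -m creep '[[-0.3,[0.021,-0.0083,0.04],0],[-0.3,[0.021,-0.0083,0.08],0],[-0.3,[0.021,-0.0083,0.12],0],[-0.3,[0.021,-0.0083,0.16],0],[-0.3,[0.021,-0.0083,0.16],0]]' >/dev/null; python3 go.py .6043 -.318 .017 -93.6; python3 - <<'E'
from h import *
snap('wrist','w6')
E
```

```text
t 8.63 tcp [ 0.601  -0.3153  0.0785] yaw -93.5 rp [179.4   0.4] q [-0.61  0.56  0.08  1.09  0.   -2.12] gap 0.651 F [-1.7  0.2 -0.7]
delta [ 0.0029 -0.0041  0.0614] toolturn 0.1
```

View pics/w6.png

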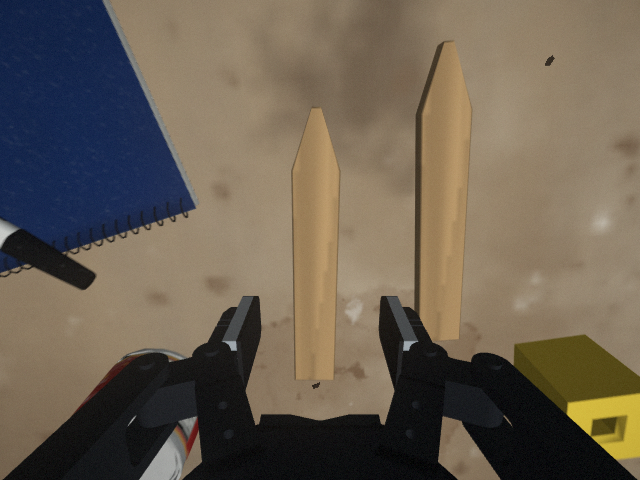

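```bash
python3 go.py .6043 -.318 .017 -93.6; python3 -m creep '[[-0.3,[0,0,0.02],0],[-0.3,[0,0,0.04],0],[-0.3,[0,0,0.05],0],[-0.3,[0,0,0.05],0],[-0.3,[0,0,0.05],0]]' >/dev/null; python3 go.py .6043 -.318 .017 -93.6
```

```text
t 8.68 tcp [ 0.6025 -0.3164  0.083 ] yaw -93.5 rp [179.6   0.2] q [-0.61  0.56  0.08  1.1   0.   -2.12] gap 0.648 F [-0.1 -0.6  0.6]
delta [ 0.0017 -0.0023  0.066 ] toolturn 0.1
t 9.1 tcp [ 0.605  -0.3191  0.0381] yaw -93.5 rp [-1.799e+02 -1.000e-01] q [-0.61  0.59  0.02  1.   -0.   -2.12] gap 0.646 F [-0.  -0.1  0.5]
delta [-0.0011  0.0008  0.0211] toolturn 0.1
```

```bash
python3 -m creep '[[-0.3,[0,0,0.01],0],[-0.3,[0,0,0.02],0],[-0.3,[0,0,0.02],0]]' 40 >/dev/null; python3 go.py .6043 -.318 .017 -93.6;python3 -m creep '[[0.5,[0,0,0],0],[0.5,[0,0,0],0],[1,[0,0,0],0],[1,[0,0,0],0],[1,[0,0,0],0]]' ; python3 -m creep '[[1,[0,0,0],0],[1,[0,0,0],0],[1,[0,0,-0.02],0],[1,[0,0,-0.05],0],[1,[0,0,-0.08],0]]' ; python3 go.py .6043 -.318 .017 -93.6;
```

```text
t 9.35 tcp [ 0.6036 -0.3187  0.0144] yaw -93.6 rp [1.799e+02 1.000e-01] q [-0.61  0.61 -0.01  0.95 -0.   -2.12] gap 0.65 F [-1.4 -0.4 -1.3]
delta [-0.0007 -0.0007 -0.0026] toolturn 0.0
time_s: 9.77
tool_pos: [0.6044, -0.3193, 0.0163]
ee_rot: [-3.141, -0.0, -1.633]
force: [-1.4, 0.3, 1.5]
finger_gap: 0.316
time_s: 10.18
tool_pos: [0.6035, -0.3187, 0.0957]
ee_rot: [3.139, 0.002, -1.633]
force: [0.8, -0.2, -0.9]
finger_gap: 0.315
t 10.18 tcp [ 0.6035 -0.3187  0.0957] yaw -93.6 rp [1.799e+02 1.000e-01] q [-0.61  0.55  0.1   1.12  0.   -2.12] gap 0.315 F [ 0.8 -0.2 -0.9]
delta [-0.0006 -0.001   0.0787] toolturn 0.0
```

```bash
python3 go.py .5868 -.10 .085 -90.96; python3 - <<'E'
from h import *
snap('wrist','w7')
E
```

```text
t 10.18 tcp [ 0.6035 -0.3187  0.0957] yaw -93.6 rp [1.799e+02 1.000e-01] q [-0.61  0.55  0.1   1.12  0.   -2.12] gap 0.315 F [ 0.8 -0.2 -0.9]
delta [-0.2172  0.0303  0.0111] toolturn -2.6
```

View pics/w7.png

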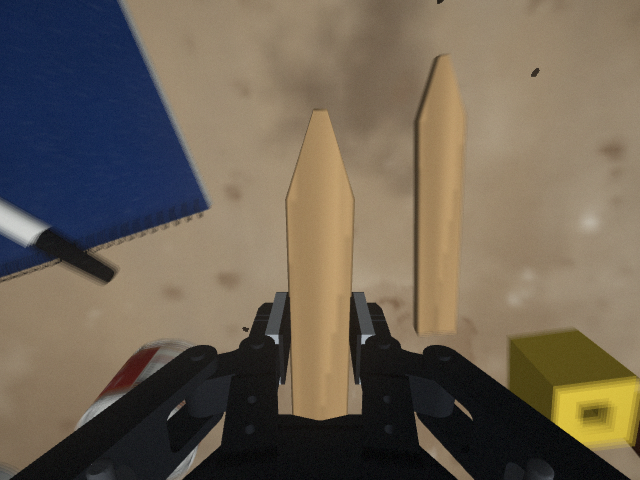

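```bash
python3 -m creep '[[1,[-0.035,0.005,0],0],[1,[-0.075,0.01,0.003],0],[1,[-0.115,0.015,0.006],-1],[1,[-0.155,0.02,0.01],-2],[1,[-0.19,0.027,0.01],-2.6]]' >/dev/null;  python3 go.py .5868 -.0545 .07 -90.96; python3 -m creep '[[1,[-0.02,0.003,0],0],[1,[-0.02,0.003,0],0],[1,[-0.02,0.003,0],0]]' >/dev/null;python3 go.py .5868 -.0545 .07 -90.96; 
```

```text
t 10.65 tcp [ 0.5883 -0.1255  0.085 ] yaw -90.9 rp [179.9   0. ] q [-0.35  0.43 -0.14  1.    0.   -1.9 ] gap 0.313 F [0.7 1.4 0.5]
delta [-0.071   0.0026  0.0151] toolturn 0.0
t 10.9 tcp [ 0.5864 -0.1066  0.0861] yaw -90.8 rp [-180.   -0.] q [-0.32  0.42 -0.15  0.99 -0.   -1.88] gap 0.316 F [ 0.5 -0.9  0.2]
delta [-0.0522  0.0004  0.016 ] toolturn 0.1
```

```bash
python3 -m creep '[[1,[-0.02,0.0005,0.01],0],[1,[-0.04,0.0005,0.016],0],[1,[-0.052,0.0005,0.022],0],[1,[-0.052,0.0005,0.028],0],[1,[-0.052,0.0005,0.028],0]]' >/dev/null;python3 go.py .5868 -.0545 .0433 -90.96;python3 - <<'E'
from h import *
snap('wrist','w8')
E
```

```text
t 11.32 tcp [ 0.5866 -0.0561  0.0567] yaw -91.0 rp [179.9  -0. ] q [-0.24  0.44 -0.21  0.92 -0.   -1.79] gap 0.314 F [ 0.1 -0.3 -0.6]
delta [-0.0016 -0.0002  0.0134] toolturn 0.0
```

View pics/w8.png

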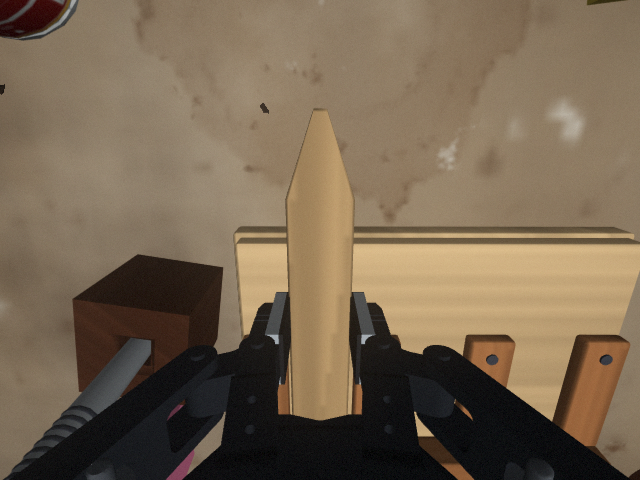

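```bash
python3 -m creep '[[1,[0,0,0.006],0],[1,[0,0,0.012],0],[1,[0,0,0.0135],0],[1,[0,0,0.0135],0]]' ;python3 go.py .5868 -.0545 .0433 -90.96; python3 -m creep '[[0.2,[0,0,0],0],[0,[0,0,0],0],[-0.06,[0,0,0],0],[-0.06,[0,0,-0.01],0],[-0.06,[0,0,-0.03],0]]';  python3 -m creep '[[-0.06,[0,0,-0.04],0],[-0.06,[0.03,0,-0.08],0],[-0.06,[0.07,0.01,-0.12],0],[-0.06,[0.11,0.02,-0.14],0],[-0.06,[0.15,0.03,-0.14],0]]'; python3 go.py .5263 -.28 .25 -89
```

```text
time_s: 11.7
tool_pos: [0.5865, -0.0562, 0.0438]
ee_rot: [3.141, 0.0, -1.588]
force: [-0.2, -0.3, -0.8]
finger_gap: 0.318
t 11.7 tcp [ 0.5865 -0.0562  0.0438] yaw -91.0 rp [179.9   0. ] q [-0.24  0.45 -0.23  0.89 -0.   -1.79] gap 0.318 F [-0.2 -0.3 -0.8]
delta [-0.0017 -0.0002  0.0005] toolturn -0.1
time_s: 12.12
tool_pos: [0.5857, -0.0555, 0.0735]
ee_rot: [3.138, 0.001, -1.588]
force: [0.2, 0.4, 0.1]
finger_gap: 0.528
time_s: 12.53
tool_pos: [0.561, -0.1831, 0.2141]
ee_rot: [-3.136, -0.002, -1.585]
force: [1.4, -0.1, 0.0]
finger_gap: 0.53
t 12.53 tcp [ 0.561  -0.1831  0.2141] yaw -90.8 rp [-1.797e+02 -1.000e-01] q [-0.46  0.33  0.05  1.28  0.   -2.01] gap 0.53 F [ 1.4 -0.1  0. ]
delta [ 0.0975  0.0331 -0.0358] toolturn -1.8
```

```bash
python3 -m creep '[[-0.3,[0.03,0.01,-0.01],0],[-0.3,[0.06,0.02,-0.02],0],[-0.3,[0.09,0.033,-0.03],-1],[-0.3,[0.095,0.033,-0.03],-1.8],[-0.3,[0.095,0.033,-0.03],-1.8]]'; python3 stk.py w9; python3 go.py .5263 -.3453 .1 -88.7; python3 - <<'E'
from h import *
img,_=snap('top')
cv2.imwrite('pics/t2.png',cv2.resize(img[190:330,220:500,::-1],None,fx=2.8,fy=2.8,interpolation=cv2.INTER_CUBIC))
E
```

```text
time_s: 12.95
tool_pos: [0.5252, -0.2788, 0.2403]
ee_rot: [-3.14, -0.001, -1.559]
force: [-0.1, 0.5, -0.0]
finger_gap: 0.649
stake_0_mid 0.39 [246.8, 356.1, 395.7, 426.1] c [ 0.5024 -0.0383] [0.109  0.1511] 87.0
[[0.42410001158714294, -0.08889999985694885], [0.574999988079071, -0.09669999778270721], [0.5806000232696533, 0.012199999764561653], [0.42969998717308044, 0.019999999552965164]]
stake_1_mid 0.91 [255.4, 326.2, 283.0, 421.7] c [ 0.5914 -0.0581] [0.1506 0.033 ] 88.6
[[0.5730000138282776, -0.13289999961853027], [0.6061000227928162, -0.13379999995231628], [0.6097999811172485, 0.01679999940097332], [0.5767999887466431, 0.01759999990463257]]
t 13.1 tcp [ 0.5258 -0.2759  0.239 ] yaw -89.2 rp [180.   0.] q [-0.62  0.34  0.12  1.35  0.   -2.21] gap 0.651 F [ 1.4 -0.5  0. ]
delta [0.0695 0.0005 0.139 ] toolturn -0.5
```

View pics/w9.png

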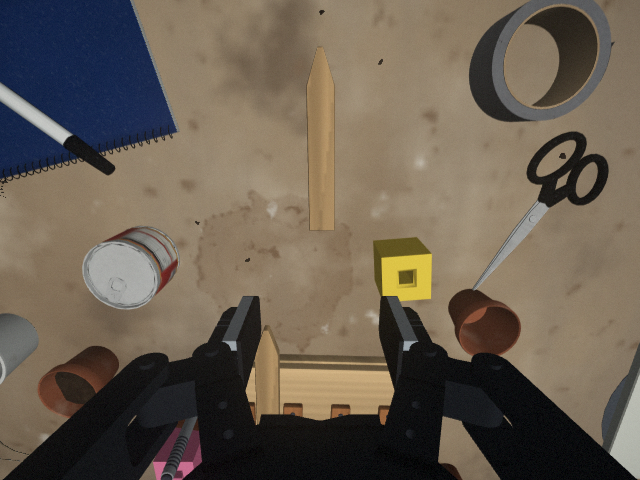

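View pics/t2.png

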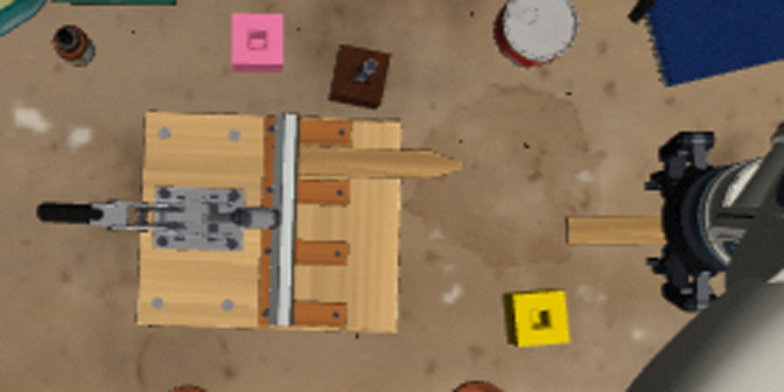

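```bash
python3 - <<'E'
from h import *
a=ray('wrist',(322,230),.012);b=ray('wrist',(320,47),.012);print(a,b,(a+b)/2)
E
python3 go.py .5263 -.3453 .08 -88.8; python3 -m creep '[[-0.3,[0.02,0.0005,0.04],0],[-0.3,[0.04,0.0005,0.08],-0.4],[-0.3,[0.07,0.0005,0.12],-0.4],[-0.3,[0.07,0.0005,0.16],-0.4],[-0.3,[0.07,0.0005,0.18],-0.4]]' ;python3 -m creep '[[-0.3,[0,0,0],0],[-0.3,[0,0,0],0]]'; python3 go.py .5263 -.3453 .016 -88.8
```

```text
[ 0.52347773 -0.25489518  0.012     ] [ 0.52789212 -0.4340274   0.012     ] [ 0.52568492 -0.34446129  0.012     ]
t 13.15 tcp [ 0.526  -0.2756  0.239 ] yaw -89.1 rp [180.   0.] q [-0.62  0.34  0.12  1.35  0.   -2.21] gap 0.644 F [-0.5  0.1 -0.2]
delta [0.0698 0.0007 0.1589] toolturn -0.3
time_s: 13.57
tool_pos: [0.526, -0.3465, 0.0558]
ee_rot: [3.14, 0.001, -1.549]
force: [0.0, 0.1, -0.4]
finger_gap: 0.649
time_s: 13.73
tool_pos: [0.526, -0.3453, 0.0581]
ee_rot: [3.139, 0.003, -1.548]
force: [-0.0, -0.1, 1.2]
finger_gap: 0.648
t 13.73 tcp [ 0.526  -0.3453  0.0581] yaw -88.7 rp [179.8   0.2] q [-0.71  0.5  -0.1   0.98  0.   -2.31] gap 0.648 F [-0.  -0.1  1.2]
delta [ 0.0002 -0.0004  0.0421] toolturn 0.1
```

```bash
python3 -m creep '[[-0.3,[0,0,0.02],0],[-0.3,[0,0,0.035],0],[-0.3,[0,0,0.042],0],[-0.3,[0,0,0.042],0],[0.2,[0,0,0.042],0]]' 40 >/dev/null; python3 go.py .5263 -.3453 .016 -88.8;python3 -m creep '[[1,[0,0,0],0],[1,[0,0,0],0],[1,[0,0,0],0],[1,[0,0,0],0],[1,[0,0,0],0]]'; python3 go.py .5263 -.3453 .016 -88.8; python3 -m creep '[[1,[0,0,0],0],[1,[0,0,-0.01],0],[1,[0,0,-0.03],0],[1,[0,0,-0.05],0],[1,[0,0,-0.07],0]]' ; python3 go.py .4668 -.11 .085 -90.96
```

```text
t 14.15 tcp [ 0.5271 -0.3469  0.019 ] yaw -88.7 rp [-1.799e+02 -1.000e-01] q [-0.71  0.53 -0.15  0.88  0.   -2.31] gap 0.523 F [ 0.1 -0.7  1.4]
delta [-0.0017  0.0008  0.003 ] toolturn 0.1
time_s: 14.57
tool_pos: [0.5271, -0.3473, 0.0191]
ee_rot: [-3.139, -0.002, -1.549]
force: [0.5, 1.7, 6.8]
finger_gap: 0.311
t 14.57 tcp [ 0.5271 -0.3473  0.0191] yaw -88.8 rp [-1.799e+02 -1.000e-01] q [-0.72  0.53 -0.15  0.88  0.   -2.31] gap 0.311 F [0.5 1.7 6.8]
delta [-0.0021  0.0008  0.0031] toolturn 0.0
time_s: 14.98
tool_pos: [0.5262, -0.347, 0.0892]
ee_rot: [-3.141, -0.0, -1.549]
force: [1.0, -0.3, -0.3]
finger_gap: 0.309
t 14.98 tcp [ 0.5262 -0.347   0.0892] yaw -88.8 rp [-180.   -0.] q [-0.72  0.47 -0.06  1.04 -0.   -2.31] gap 0.309 F [ 1.  -0.3 -0.3]
delta [-0.2382  0.0544  0.004 ] toolturn 2.2
```

```bash
python3 -m creep '[[1,[-0.035,0.008,0],0],[1,[-0.07,0.017,0],0],[1,[-0.11,0.026,0],1],[1,[-0.15,0.035,0.0],2],[1,[-0.19,0.044,0.0],2.2]]' >/dev/null;  python3 -m creep '[[1,[-0.03,0.007,0],0],[1,[-0.05,0.01,0],0],[1,[-0.05,0.01,0],0]]' >/dev/null;python3 go.py .4667 -.0535 .06 -90.96; 
```

```text
t 15.65 tcp [ 0.468  -0.1044  0.0886] yaw -90.8 rp [-180.    0.] q [-0.4   0.24 -0.42  0.9   0.   -1.95] gap 0.311 F [-0.7  0.2  0. ]
delta [-0.0509  0.002   0.0286] toolturn 0.2
```

```bash
python3 -m creep '[[1,[-0.02,0.001,0.01],0],[1,[-0.04,0.002,0.016],0.2],[1,[-0.051,0.002,0.022],0.2],[1,[-0.051,0.002,0.028],0.2],[1,[-0.051,0.002,0.028],0.2]]' >/dev/null;python3 go.py .4667 -.0535 .0455 -90.96;python3 - <<'E'
from h import *
snap('wrist','w10')
E
```

```text
t 16.07 tcp [ 0.4679 -0.0568  0.0586] yaw -91.1 rp [180.  -0.] q [-0.3   0.26 -0.49  0.82 -0.   -1.85] gap 0.31 F [-0.7 -0.5 -0.4]
delta [-0.0033  0.0012  0.0131] toolturn -0.1
```

View pics/w10.png

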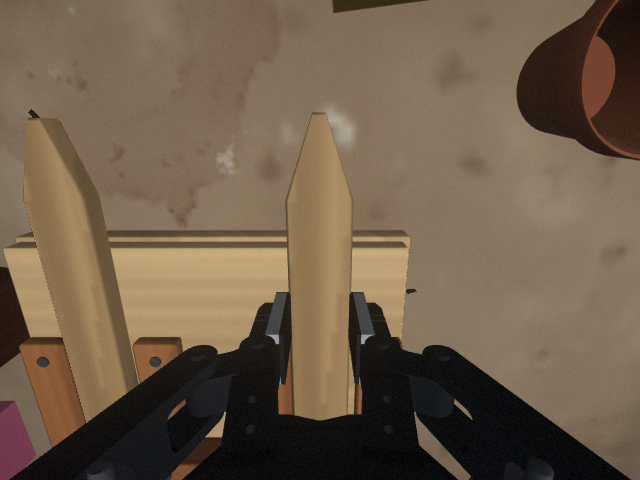

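```bash
python3 -m creep '[[1,[-0.003,0.001,0.006],0],[1,[-0.003,0.001,0.012],0],[1,[-0.003,0.001,0.0135],0],[1,[-0.003,0.001,0.0135],0]]' ;python3 go.py .4667 -.0535 .0455 -90.96; python3 -m creep '[[0.2,[0,0,0],0],[0,[0,0,0],0],[-0.06,[0,0,0],0],[-0.06,[0,0,-0.01],0],[-0.06,[0,0,-0.03],0]]';  python3 -m creep '[[-0.06,[0,0,-0.04],0],[-0.06,[0.02,-0.02,-0.08],0],[-0.06,[0.04,-0.03,-0.12],0],[-0.06,[0.05,-0.06,-0.16],0],[-0.06,[0.05,-0.06,-0.19],0]]';python3 -m creep '[[-0.06,[0,0,0],0],[-0.06,[0,0,0],0]]'; python3 - <<'E'
from h import *
img,_=snap('wrist','w11')
cv2.imwrite('pics/w11c.png',cv2.resize(img[140:400,140:460,::-1],None,fx=2.3,fy=2.3,interpolation=cv2.INTER_CUBIC))
E
```

```text
time_s: 16.45
tool_pos: [0.4671, -0.0542, 0.0461]
ee_rot: [-3.141, -0.0, -1.592]
force: [-2.9, 1.1, 11.3]
finger_gap: 0.312
t 16.45 tcp [ 0.4671 -0.0542  0.0461] yaw -91.2 rp [-180.   -0.] q [-0.29  0.28 -0.51  0.78 -0.   -1.84] gap 0.312 F [-2.9  1.1 11.3]
delta [-0.0007  0.0004  0.0006] toolturn -0.2
time_s: 16.87
tool_pos: [0.4656, -0.0535, 0.074]
ee_rot: [3.137, 0.001, -1.592]
force: [-0.2, 0.0, 0.3]
finger_gap: 0.527
time_s: 17.28
tool_pos: [0.5256, -0.1058, 0.2606]
ee_rot: [3.141, 0.0, -1.593]
force: [0.7, 0.2, -0.2]
finger_gap: 0.53
time_s: 17.45
tool_pos: [0.5259, -0.1051, 0.2615]
ee_rot: [-3.138, -0.001, -1.592]
force: [1.0, 0.1, -0.6]
finger_gap: 0.528
```

View pics/w11c.png

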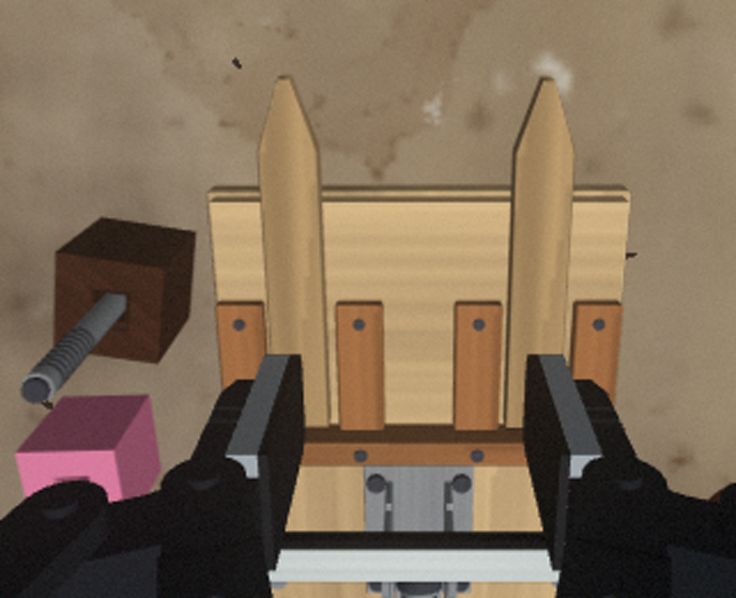

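```bash
python3 - <<'E'
from h import *
o=np.array([.5283,.0404]);th=np.radians(-.96);c,s=np.cos(th),np.sin(th);Rm=np.array([[c,-s],[s,c]])
def px(a): return (a[0]/2.3+140-.3, a[1]/2.3+140-.3)
for n,p,z in [('tipF',(285,76),.039),('tipN',(547,77),.039),('headN?',(514,428),.039),('headF',(315,426),.039),('rib',(336,303),.036),('rib',(500,303),.036),('foot',(420,428),.027)]:
    print(n,np.round(Rm.T@(ray('wrist',px(p),z)[:2]-o),4))
E
python3 go.py .529 .238 .25 -90.96
```

```text
tipF [ 0.0594 -0.1851]
tipN [-0.0582 -0.1841]
headN? [-0.0499 -0.0034]
headF [ 0.0539 -0.0047]
rib [ 0.0408 -0.0731]
rib [-0.0408 -0.0729]
foot [-0.0009  0.0042]
t 17.5 tcp [ 0.5248 -0.1046  0.2598] yaw -91.2 rp [-180.   -0.] q [-0.35  0.23  0.02  1.36 -0.   -1.9 ] gap 0.53 F [-0.2 -0.2 -1.2]
delta [-0.3426  0.003   0.0098] toolturn -0.2
```

```bash
python3 - <<'E'
from h import *
img,_=snap('top');W=cloud('top')
m=(W[...,0]>.49)&(W[...,0]<.57)&(W[...,1]>.1)&(W[...,1]<.32)&(W[...,2]>.05)
P=W[m];I=img[m]
for y0 in np.arange(.1,.32,.01):
    k=(P[:,1]>=y0)&(P[:,1]<y0+.01)
    if k.sum(): print(round(y0,2),k.sum(),'x',np.round([P[k,0].min(),P[k,0].max(),np.median(P[k,0])],3),'zmax',round(np.percentile(P[k,2],90),3),I[k].mean(0).astype(int))
E
```

```text
0.1 41 x [0.507 0.547 0.526] zmax 0.086 [91 91 94]
0.11 17 x [0.51  0.544 0.528] zmax 0.078 [129 128 129]
0.12 16 x [0.523 0.531 0.527] zmax 0.076 [127 125 127]
0.13 22 x [0.52  0.539 0.528] zmax 0.073 [103 102 105]
0.14 25 x [0.517 0.539 0.528] zmax 0.071 [82 82 87]
0.15 8 x [0.52  0.536 0.528] zmax 0.06 [64 63 66]
0.16 6 x [0.517 0.539 0.528] zmax 0.054 [91 88 89]
0.17 11 x [0.517 0.542 0.539] zmax 0.06 [128 123 120]
0.18 25 x [0.517 0.541 0.53 ] zmax 0.064 [133 130 131]
0.19 43 x [0.517 0.544 0.53 ] zmax 0.071 [123 122 123]
0.2 35 x [0.517 0.544 0.53 ] zmax 0.074 [108 105 105]
0.21 31 x [0.519 0.538 0.529] zmax 0.08 [54 52 52]
0.22 28 x [0.521 0.537 0.529] zmax 0.084 [20 19 18]
0.23 29 x [0.521 0.537 0.529] zmax 0.09 [22 20 19]
0.24 26 x [0.521 0.537 0.529] zmax 0.098 [19 18 18]
0.25 25 x [0.523 0.539 0.531] zmax 0.099 [21 19 18]
0.26 9 x [0.523 0.536 0.528] zmax 0.098 [48 40 34]
```

```bash
python3 -m creep '[[-0.06,[-0.04,0,0],0],[-0.06,[-0.08,0,0],0],[-0.06,[-0.12,0,0.0],0],[-0.06,[-0.16,0,0],0],[-0.06,[-0.2,0,0],0]]' >/dev/null;  python3 -m creep '[[-0.06,[-0.04,0.002,0],0],[-0.06,[-0.08,0.002,0],0],[-0.06,[-0.12,0.003,0.0],0],[-0.06,[-0.143,0.003,0.03],0],[-0.06,[-0.143,0.003,0.06],0]]'; python3 -m creep '[[-0.06,[0,0,0],0],[-0.06,[0,0,0],0]]' >/dev/null;python3 go.py .5297 .2385 .073 -90.96;  python3 - <<'E'
from h import *
img,_=snap('wrist','w12')
E
```

```text
time_s: 18.38
tool_pos: [0.5278, 0.243, 0.1986]
ee_rot: [-3.141, 0.001, -1.587]
force: [-0.0, -0.6, -0.7]
finger_gap: 0.53
t 18.55 tcp [0.5269 0.2384 0.198 ] yaw -91.1 rp [ 1.797e+02 -1.000e-01] q [ 0.28  0.33 -0.    1.25 -0.   -1.27] gap 0.531 F [-0.3 -0.6  1.3]
delta [-0.0003 -0.0034  0.125 ] toolturn -0.2
```

View pics/w12.png

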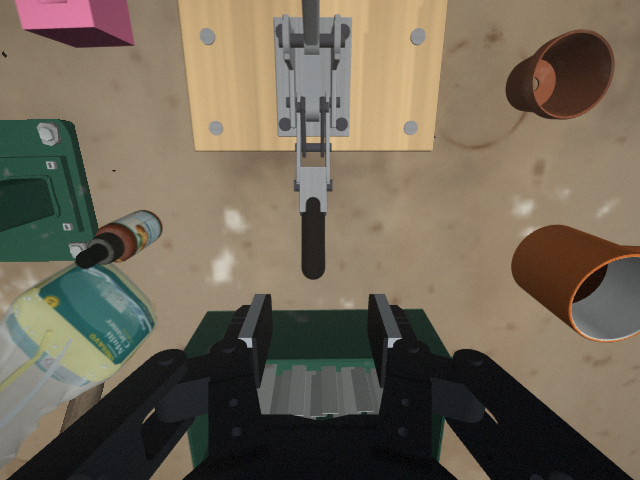

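```bash
python3 - <<'E'
from h import *
W=cloud('wrist')
for v in range(195,282,8): print(v,np.round(W[v,313],4))
for p in [(305,240),(322,240)]: print(np.round(ray('wrist',p,.08),4))
E
python3 -m creep '[[-0.06,[0,-0.002,0.04],0],[-0.06,[0,-0.003,0.08],0],[-0.06,[0,-0.003,0.1],0],[-0.06,[0,-0.003,0.1],0]]'; python3 go.py .5297 .2385 .073 -90.96
```

```text
195 [0.5315 0.2044 0.0708]
203 [0.5315 0.2093 0.0776]
211 [0.5316 0.2149 0.0797]
219 [0.5318 0.2207 0.0817]
227 [0.5319 0.2264 0.0835]
235 [0.532  0.2318 0.0865]
243 [0.5321 0.2368 0.0903]
251 [0.5322 0.2422 0.0928]
259 [0.5323 0.2476 0.0953]
267 [0.5324 0.2527 0.0984]
275 [0.5325 0.259  0.0986]
[0.5384 0.2377 0.08  ]
[0.5253 0.238  0.08  ]
time_s: 18.93
tool_pos: [0.5304, 0.2371, 0.0974]
ee_rot: [3.137, -0.002, -1.593]
force: [-1.0, 0.0, 0.0]
finger_gap: 0.525
t 18.93 tcp [0.5304 0.2371 0.0974] yaw -91.3 rp [ 1.797e+02 -1.000e-01] q [ 0.28  0.39 -0.17  1.01 -0.   -1.27] gap 0.525 F [-1.  0.  0.]
delta [-0.0015  0.0007  0.0244] toolturn -0.3
```

```bash
python3 -m creep '[[-0.06,[-0.0015,-0.001,0.012],0],[-0.06,[-0.0015,-0.001,0.024],0],[-0.06,[-0.0015,-0.001,0.024],0],[0.2,[-0.0015,-0.001,0.024],0],[0.5,[-0.0015,-0.001,0.024],0]]' 40; python3 -m creep '[[1,[0,0,0],0],[1,[0,0,0],0],[1,[0,0,0],0],[1,[0,0,0],0]]'; python3 go.py .5297 .2385 .073 -90.96; python3 - <<'E'
import numpy as np
# tool path from q=0; TCP offset rel hinge: (y,z)
for q in np.arange(0,1.56,.1):
    a=np.radians(153)-q; a0=np.radians(153)
    print(round(q,2),'dy %.1f dz %.1f'%(112*(-np.cos(a)+np.cos(a0)),112*(np.sin(a)-np.sin(a0))))
E
```

```text
time_s: 19.35
tool_pos: [0.5338, 0.24, 0.0781]
ee_rot: [-3.139, 0.001, -1.592]
force: [-0.5, 0.1, 0.1]
finger_gap: 0.277
time_s: 19.68
tool_pos: [0.5314, 0.2402, 0.078]
ee_rot: [3.141, 0.001, -1.591]
force: [-10.3, -0.4, 10.3]
finger_gap: 0.195
t 19.68 tcp [0.5314 0.2402 0.078 ] yaw -91.2 rp [179.9   0. ] q [ 0.28  0.41 -0.2   0.96  0.   -1.27] gap 0.195 F [-10.3  -0.4  10.3]
delta [0.0017 0.0017 0.005 ] toolturn -0.2
0.0 dy 0.0 dz 0.0
0.1 dy -5.6 dz 9.7
0.2 dy -12.1 dz 18.8
0.3 dy -19.5 dz 27.2
0.4 dy -27.7 dz 34.8
0.5 dy -36.6 dz 41.6
0.6 dy -46.1 dz 47.5
0.7 dy -56.2 dz 52.3
0.8 dy -66.7 dz 56.2
0.9 dy -77.6 dz 58.9
1.0 dy -88.7 dz 60.6
1.1 dy -99.8 dz 61.2
1.2 dy -111.0 dz 60.6
1.3 dy -122.1 dz 58.9
1.4 dy -132.9 dz 56.1
1.5 dy -143.5 dz 52.3
```

```bash
python3 -m creep '[[1,[0.0056,0.001,-0.013],0],[1,[0.012,0.0015,-0.023],0],[1,[0.0195,0.0015,-0.032],0],[1,[0.028,0.0015,-0.04],0],[1,[0.0366,0.0015,-0.0465],0]]'; python3 go.py .5297 .1387 .073 -90.96; python3 - <<'E'
from h import *
p=manip.sense()['tool_pos'];y,z=p[1]-.1387,p[2]+.005-.027
print('q',2.670-np.arctan2(z,-(-y)) if 0 else 2.670-np.arctan2(z,-y),np.hypot(y,z))
E
```

```text
time_s: 20.1
tool_pos: [0.5305, 0.2029, 0.1234]
ee_rot: [-3.141, 0.0, -1.591]
force: [2.6, -1.3, -9.8]
finger_gap: 0.196
t 20.1 tcp [0.5305 0.2029 0.1234] yaw -91.2 rp [-180.    0.] q [ 0.22  0.35 -0.17  1.05  0.   -1.33] gap 0.196 F [ 2.6 -1.3 -9.8]
delta [ 0.0642 -0.0005  0.0504] toolturn -0.2
q 0.5350148404653989 0.12002937302498225
```

```bash
python3 -m creep '[[1,[0,0,0],0],[1,[0,0,0],0]]'
```

```text
time_s: 20.27
tool_pos: [0.5306, 0.2029, 0.1233]
ee_rot: [-3.141, 0.0, -1.592]
force: [-1.0, -2.6, -1.8]
finger_gap: 0.19
```

```bash
python3 -m creep '[[1,[0.012,0,-0.0025],0],[1,[0.0226,0,-0.007],0],[1,[0.0336,0,-0.0105],0],[1,[0.045,0,-0.013],0],[1,[0.0565,0,-0.0145],0]]';python3 -m creep '[[1,[0,0,0],0]]'
```

```text
time_s: 20.68
tool_pos: [0.5296, 0.1482, 0.1385]
ee_rot: [-3.139, 0.003, -1.59]
force: [-1.6, 4.3, 5.1]
finger_gap: 0.195
time_s: 20.77
tool_pos: [0.5296, 0.1465, 0.1384]
ee_rot: [-3.14, 0.001, -1.592]
force: [-3.5, -0.6, 9.6]
finger_gap: 0.193
```

```bash
python3 -m creep '[[1,[0.0116,0,0.0005],0],[1,[0.0233,0,0.0014],0],[1,[0.0347,0,0.0036],0],[1,[0.0458,0,0.007],0],[1,[0.057,0,0.011],0]]';python3 -m creep '[[1,[0,0,0],0],[1,[0,0,0],0]]'; python3 - <<'E'
from h import *
img,_=snap('scene')
cv2.imwrite('pics/s2.png',cv2.resize(img[190:350,240:440,::-1],None,fx=3.6,fy=3.6,interpolation=cv2.INTER_CUBIC))
E
```

```text
time_s: 21.18
tool_pos: [0.5282, 0.0893, 0.1257]
ee_rot: [-3.141, 0.0, -1.591]
force: [1.0, -1.1, -0.0]
finger_gap: 0.002
time_s: 21.35
tool_pos: [0.528, 0.0895, 0.1254]
ee_rot: [3.141, 0.0, -1.593]
force: [0.0, 0.4, 0.2]
finger_gap: 0.002
```

View pics/s2.png

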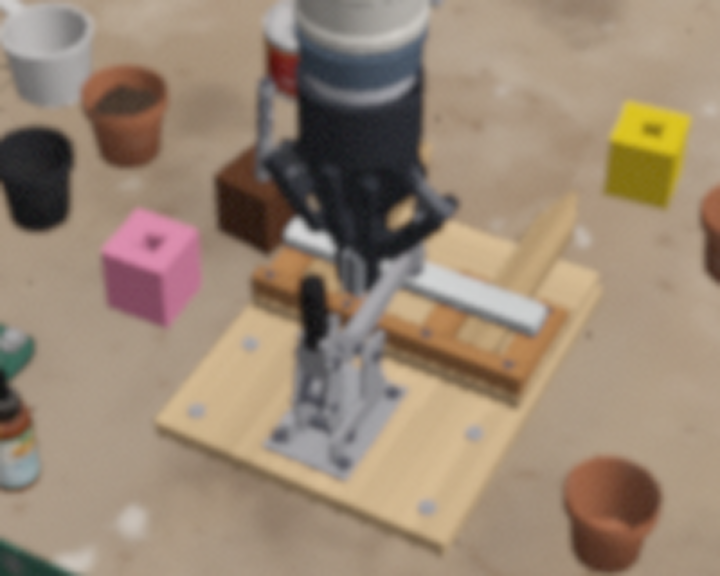

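```bash
python3 -m creep '[[1,[0.005,0,-0.04],0],[1,[0.005,0,-0.08],0],[1,[0.005,0,-0.1],0],[1,[-0.035,0,-0.1],0],[1,[-0.075,0,-0.1],0]]';python3 -m creep '[[1,[-0.04,0,0],0],[1,[-0.04,0,0],0],[1,[-0.04,0,0],0]]'; python3 - <<'E'
from h import *
img,_=snap('scene')
cv2.imwrite('pics/s3.png',cv2.resize(img[190:350,240:440,::-1],None,fx=3.6,fy=3.6,interpolation=cv2.INTER_CUBIC))
snap('wrist','w13')
print(manip.sense()['tool_pos'])
E
```

```text
time_s: 21.82
tool_pos: [0.5307, 0.1651, 0.228]
ee_rot: [-3.138, 0.001, -1.595]
force: [0.9, 0.2, -0.2]
finger_gap: -0.004
time_s: 22.07
tool_pos: [0.53, 0.2075, 0.2257]
ee_rot: [3.141, 0.0, -1.587]
force: [0.9, -0.2, 0.0]
finger_gap: -0.003
[0.53026272 0.20534524 0.2257496 ]
```

View pics/s3.png

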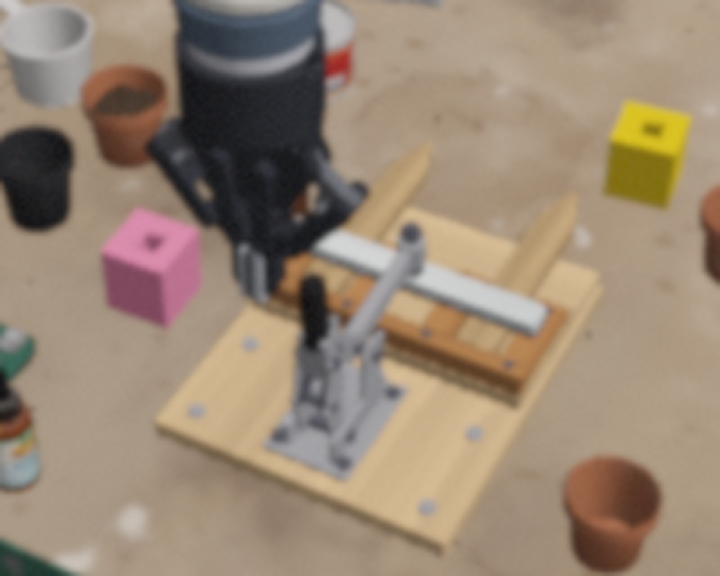

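View pics/w13.png

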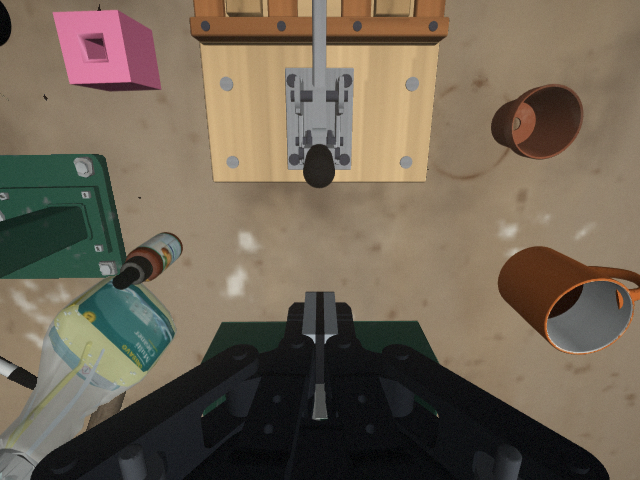

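```bash
python3 -m creep '[[1,[0,0,0.04],0],[1,[0,0,0.08],0],[1,[0,0,0.092],0],[1,[0,0,0.092],0]]';python3 -m creep '[[1,[0.02,0,0],0],[1,[0.035,0,0],0],[1,[0.045,0,0],0],[1,[0.052,0,0],0],[1,[0.06,0,0],0]]'; python3 -m creep '[[1,[0.01,0,0],0],[1,[0.018,0,0],0],[1,[0.024,0,0],0],[1,[0.024,0,0],0]]'; python3 - <<'E'
from h import *
img,_=snap('scene')
cv2.imwrite('pics/s4.png',cv2.resize(img[190:350,240:440,::-1],None,fx=3.6,fy=3.6,interpolation=cv2.INTER_CUBIC))
E
```

```text
time_s: 22.5
tool_pos: [0.5287, 0.2034, 0.1305]
ee_rot: [3.136, -0.002, -1.593]
force: [0.4, -0.5, 0.6]
finger_gap: -0.002
time_s: 22.92
tool_pos: [0.5299, 0.1445, 0.1351]
ee_rot: [-3.14, 0.001, -1.592]
force: [0.6, 5.8, 2.6]
finger_gap: 0.001
time_s: 23.25
tool_pos: [0.5287, 0.1198, 0.134]
ee_rot: [3.142, -0.001, -1.592]
force: [-0.0, 0.8, 0.6]
finger_gap: -0.002
```

View pics/s4.png

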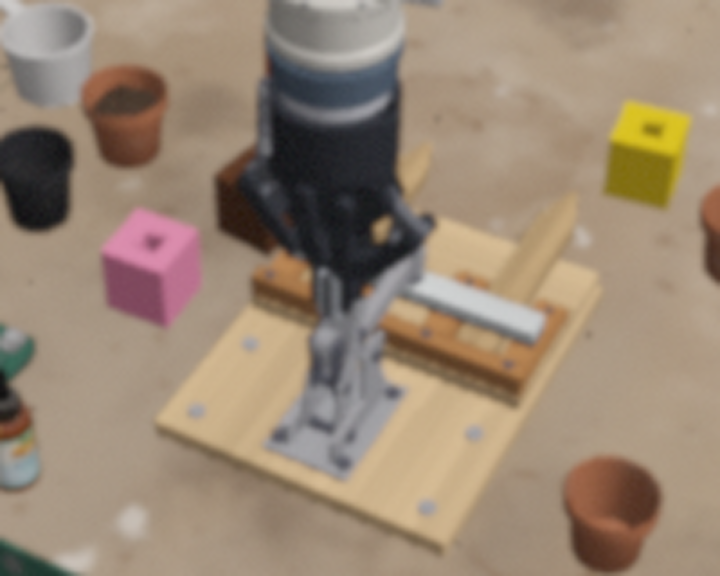

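```bash
python3 -m creep '[[1,[0.003,0,0],0],[1,[0.006,0,0],0],[1,[0.009,0,0],0],[1,[0.009,0,0],0]]'; python3 -m creep '[[1,[-0.02,0,0],0],[1,[-0.05,0,0],0],[1,[-0.06,0,-0.04],0],[1,[-0.06,0,-0.08],0],[1,[-0.06,0,-0.11],0]]'; python3 - <<'E'
from h import *
img,_=snap('scene')
cv2.imwrite('pics/s5.png',cv2.resize(img[190:350,240:440,::-1],None,fx=3.6,fy=3.6,interpolation=cv2.INTER_CUBIC))
snap('wrist','w14')
E
```

```text
time_s: 23.63
tool_pos: [0.5285, 0.1154, 0.1339]
ee_rot: [-3.142, 0.008, -1.589]
force: [1.7, 19.4, -2.1]
finger_gap: 0.002
time_s: 24.05
tool_pos: [0.5296, 0.1731, 0.2464]
ee_rot: [-3.141, 0.0, -1.589]
force: [0.7, 0.1, 0.5]
finger_gap: -0.005
```

View pics/s5.png

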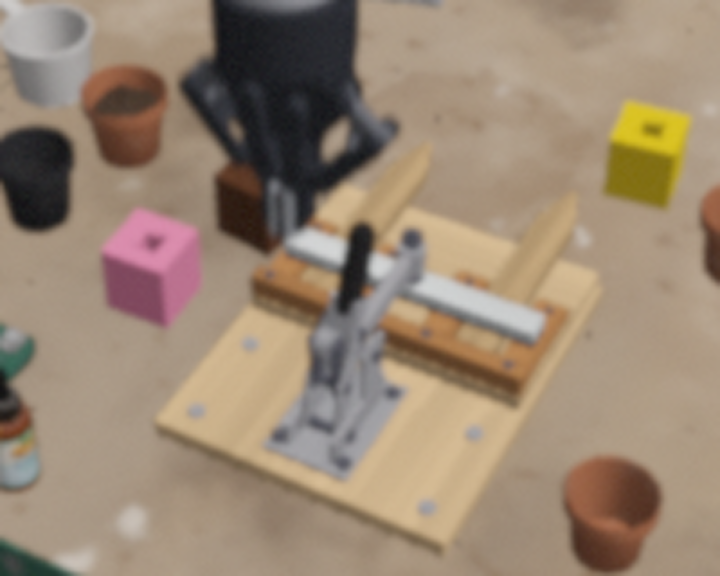

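View pics/w14.png

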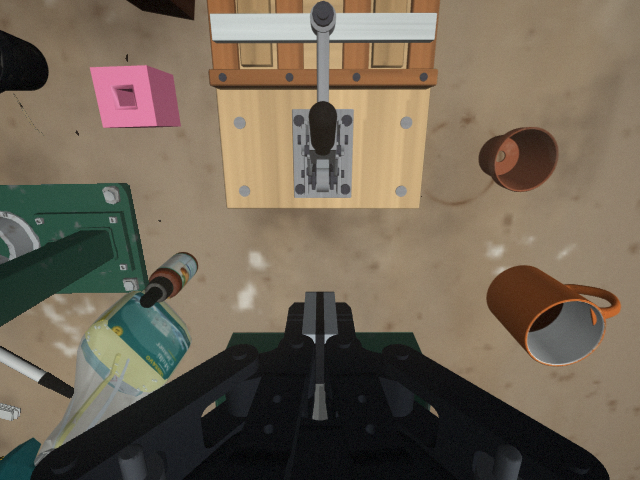

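```bash
python3 - <<'E'
from h import *
W=cloud('wrist')
for p in [(322,14),(322,25),(322,60),(322,110),(240,30),(240,14),(240,40),(270,27),(430,27)]: print(p,np.round(W[p[1],p[0]],4))
print('bar front/back edges',[np.round(ray('wrist',(u,v),.054),4) for u,v in [(213,13),(213,40),(435,14),(435,40)]])
E
python3 go.py .60 -.07 .25 -90.96
```

```text
(322, 14) [0.5287 0.0128 0.0992]
(322, 25) [0.5288 0.0186 0.0947]
(322, 60) [0.5292 0.0397 0.0832]
(322, 110) [0.5296 0.0804 0.162 ]
(240, 30) [0.5982 0.0107 0.0551]
(240, 14) [ 0.5971 -0.0009  0.0551]
(240, 40) [0.5991 0.0179 0.0539]
(270, 27) [0.5725 0.0093 0.056 ]
(430, 27) [0.4379 0.0119 0.0547]
bar front/back edges [array([ 0.6199, -0.0024,  0.054 ]), array([0.6223, 0.0174, 0.054 ]), array([0.4344, 0.0023, 0.054 ]), array([0.4327, 0.0214, 0.054 ])]
t 24.15 tcp [0.5314 0.1728 0.2491] yaw -91.1 rp [-1.795e+02  1.000e-01] q [ 0.16  0.27  0.04  1.34 -0.   -1.39] gap 0.001 F [ 0.7 -0.3 -0.2]
delta [ 0.2415 -0.0733 -0.0006] toolturn -0.1
```

```bash
python3 -m creep '[[0,[0.035,-0.02,0],0],[-0.2,[0.07,-0.04,0],0],[-0.4,[0.1,-0.07,0.0],0],[-0.4,[0.13,-0.1,0],0],[-0.4,[0.16,-0.13,0],0]]'; python3 -m creep '[[-0.4,[0,-0.006,0],0],[-0.4,[0,-0.006,0],0],[-0.4,[0,-0.006,0],0]]';python3 - <<'E'
from h import *
img,_=snap('wrist','w15'); W=cloud('wrist')
for t,z in [('scriber_mid',.075),('scriber_tip',.013),('scriber_block',0)]:
    for r in manip.tip_of('wrist',t)[:2]: print(t,round(r['p'],2),np.round(r['at'],1),np.round(ray('wrist',r['at'],z),4))
for r in manip.regions_of('wrist','scriber')[:2]:
    m=r['pixels'];print(r['p'],r['extent'],m.sum());P=W[m];
    for a in np.arange(.06,.15,.01):
        k=(P[:,2]>=a)&(P[:,2]<a+.01)
        if k.sum()>3: print(round(a,2),k.sum(),np.round(np.median(P[k],0),4),np.round(np.ptp(P[k][:,:2],0),3))
E
python3 go.py .669 -.044 .21 -90.96
```

```text
time_s: 24.57
tool_pos: [0.6557, 0.0095, 0.2436]
ee_rot: [3.141, -0.0, -1.591]
force: [-0.0, 0.5, 0.5]
finger_gap: 0.694
time_s: 24.82
tool_pos: [0.6606, 0.0109, 0.2428]
ee_rot: [3.14, 0.0, -1.592]
force: [0.6, -0.4, -0.5]
finger_gap: 0.699
scriber_mid 0.63 [454.5 193.4] [ 0.5407 -0.0141  0.075 ]
scriber_mid 0.52 [305.8 162.8] [ 0.6719 -0.0434  0.075 ]
scriber_tip 0.67 [306.7 157.5] [ 0.6734 -0.0431  0.013 ]
scriber_block 0.9 [306.2 160.5] [ 0.6745 -0.0389  0.    ]
scriber_block 0.55 [282.3 252. ] [0.7062 0.0655 0.    ]
0.57 [301.9, 154.6, 312.3, 180.6] 309
0.06 4 [ 0.6725 -0.0482  0.0635] [0.003 0.   ]
0.07 8 [ 0.6714 -0.0481  0.0766] [0.008 0.002]
0.08 4 [ 0.67   -0.0483  0.084 ] [0.007 0.002]
0.09 6 [ 0.6711 -0.0491  0.0967] [0.006 0.001]
0.1 9 [ 0.6718 -0.0481  0.104 ] [0.01  0.003]
0.11 9 [ 0.6709 -0.0496  0.112 ] [0.007 0.002]
0.12 19 [ 0.6689 -0.0491  0.1266] [0.011 0.004]
0.13 218 [ 0.6692 -0.045   0.1386] [0.011 0.012]
0.14 23 [ 0.6706 -0.0427  0.1403] [0.008 0.006]
0.56 [425.3, 310.1, 511.6, 352.9] 1800
0.06 53 [0.5434 0.1273 0.0665] [0.007 0.015]
0.07 81 [0.5429 0.1254 0.0761] [0.029 0.029]
0.08 145 [0.5394 0.119  0.0845] [0.029 0.035]
0.09 212 [0.5404 0.1068 0.0953] [0.029 0.035]
0.1 121 [0.5397 0.1038 0.1052] [0.02  0.037]
0.11 169 [0.5382 0.0959 0.1151] [0.022 0.02 ]
0.12 120 [0.5372 0.0918 0.1251] [0.013 0.02 ]
0.13 132 [0.5371 0.0872 0.135 ] [0.011 0.019]
0.14 149 [0.5369 0.0831 0.1452] [0.01  0.019]
t 25.07 tcp [0.6602 0.012  0.2446] yaw -91.1 rp [-180.   -0.] q [-0.11  0.45  0.31  1.43  0.   -1.66] gap 0.698 F [-0.3  1.   0.7]
delta [ 0.0559 -0.0098  0.0346] toolturn -0.1
```

View pics/w15.png

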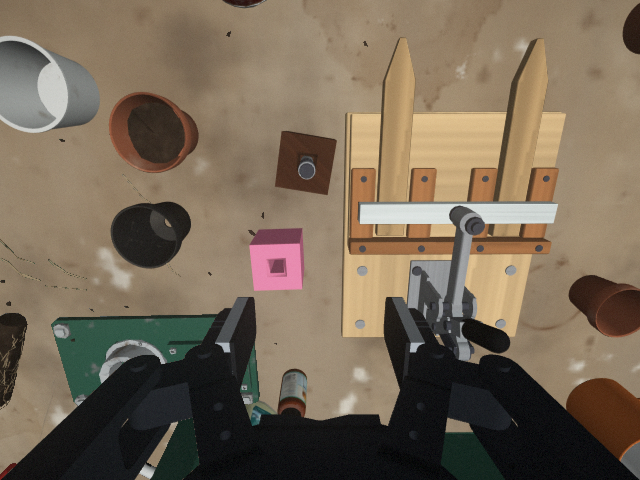

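```bash
python3 -m creep '[[-0.4,[0.03,-0.006,0.0],0],[-0.4,[0.056,-0.011,0.01],0],[-0.4,[0.056,-0.011,0.04],0],[-0.4,[0.056,-0.011,0.07],0],[-0.4,[0.056,-0.011,0.07],0]]'; python3 -m creep '[[-0.4,[0,0,0],0],[-0.4,[0,0,0],0]]'; python3 go.py .67 -.044 .093 -90.96; python3 - <<'E'
from h import *
snap('wrist','w16')
E
```

```text
time_s: 25.48
tool_pos: [0.6681, -0.0447, 0.1686]
ee_rot: [3.134, 0.001, -1.591]
force: [-0.2, -0.1, -0.6]
finger_gap: 0.698
time_s: 25.65
tool_pos: [0.6711, -0.0447, 0.176]
ee_rot: [-3.14, -0.0, -1.59]
force: [0.7, 0.0, 0.6]
finger_gap: 0.701
t 25.65 tcp [ 0.6711 -0.0447  0.176 ] yaw -91.1 rp [-179.9   -0. ] q [-0.19  0.49  0.21  1.28  0.   -1.74] gap 0.701 F [0.7 0.  0.6]
delta [-0.0007  0.0013  0.083 ] toolturn -0.2
```

View pics/w16.png

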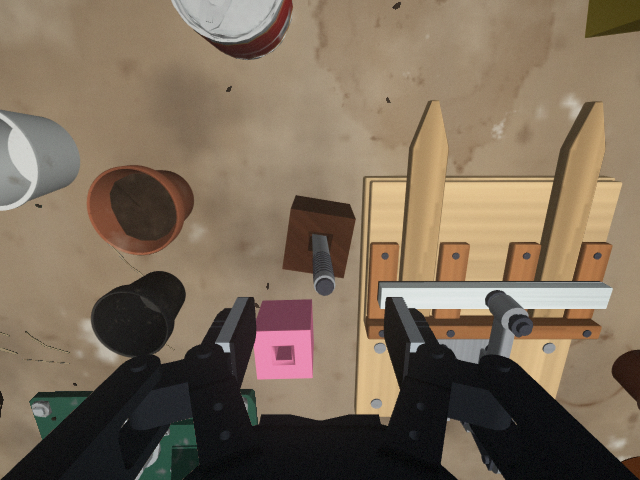

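```bash
python3 - <<'E'
from h import *
print(np.round(ray('wrist',(324.5,286),.138),4))
E
python3 -m creep '[[-0.4,[-0.001,0.001,0.03],0],[-0.4,[-0.001,0.001,0.055],0],[-0.4,[-0.001,0.001,0.075],0],[-0.4,[-0.001,0.001,0.083],0],[-0.4,[-0.001,0.001,0.083],0]]'; python3 go.py .67 -.044 .093 -90.96; python3 -m creep '[[0,[0,0,0],0],[0.4,[0,0,0],0],[0.6,[0,0,0],0],[0.8,[0,0,0],0],[1,[0,0,0],0]]' 40; python3 go.py .67 -.044 .093 -90.96
```

```text
[ 0.6692 -0.0447  0.138 ]
time_s: 26.12
tool_pos: [0.6696, -0.0439, 0.0906]
ee_rot: [3.141, 0.0, -1.591]
force: [-0.2, 0.2, 0.9]
finger_gap: 0.699
t 26.12 tcp [ 0.6696 -0.0439  0.0906] yaw -91.1 rp [179.9   0. ] q [-0.19  0.54  0.06  1.09  0.   -1.74] gap 0.699 F [-0.2  0.2  0.9]
delta [ 0.0001 -0.0004 -0.0024] toolturn -0.2
time_s: 26.53
tool_pos: [0.6707, -0.0444, 0.0923]
ee_rot: [-3.139, -0.0, -1.591]
force: [2.2, 0.1, 4.6]
finger_gap: 0.13
t 26.53 tcp [ 0.6707 -0.0444  0.0923] yaw -91.2 rp [-179.8   -0. ] q [-0.19  0.53  0.06  1.09  0.   -1.74] gap 0.13 F [2.2 0.1 4.6]
delta [-0.0004  0.0007 -0.0007] toolturn -0.2
```

```bash
python3 -m creep '[[1,[0,0,0],0],[1,[0,0,-0.015],0],[1,[0,0,-0.035],0],[1,[0,0,-0.06],0],[1,[0,0,-0.08],0]]'; python3 -m creep '[[1,[0,0,0],0],[1,[0,0,0],0]]'; python3 go.py .5875 -.009 .14 -90.96;  python3 - <<'E'
from h import *
snap('wrist','w17')
snap('scene','s6')
E
```

```text
time_s: 26.95
tool_pos: [0.6694, -0.0442, 0.1721]
ee_rot: [3.141, 0.0, -1.591]
force: [0.4, -0.0, -0.4]
finger_gap: 0.132
time_s: 27.12
tool_pos: [0.67, -0.0443, 0.1719]
ee_rot: [-3.14, -0.0, -1.591]
force: [-0.3, 0.8, -2.0]
finger_gap: 0.128
t 27.12 tcp [ 0.67   -0.0443  0.1719] yaw -91.2 rp [-179.9   -0. ] q [-0.19  0.49  0.19  1.27 -0.   -1.74] gap 0.128 F [-0.3  0.8 -2. ]
delta [-0.0336  0.0832  0.0317] toolturn -0.2
```

View pics/w17.png

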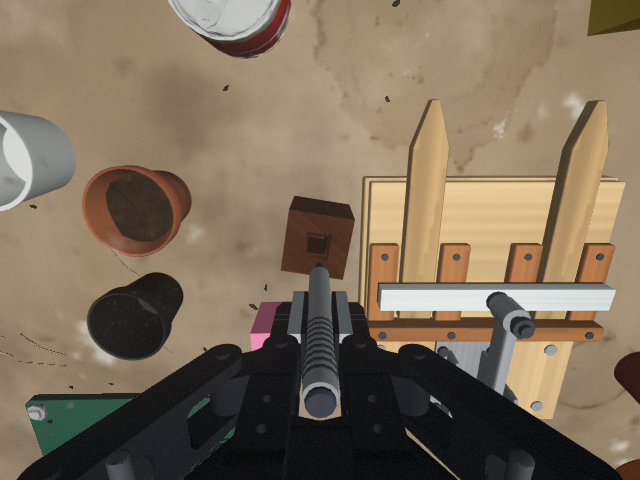

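View pics/s6.png

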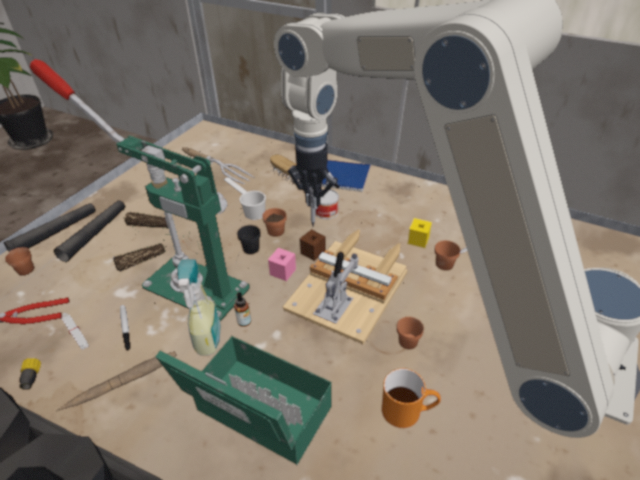

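```bash
python3 - <<'E'
from h import *
img,_=snap('wrist')
print('tip',np.round(ray('wrist',(319.8,265),.0926),4),'hole',np.round(ray('wrist',(318,243),.055),4))
cv2.imwrite('pics/w18c.png',cv2.resize(img[180:300,240:400,::-1],None,fx=4,fy=4,interpolation=cv2.INTER_CUBIC))
E
python3 -m creep '[[1,[-0.007,0.02,0],0],[1,[-0.014,0.04,0],0],[1,[-0.024,0.06,0.0],0],[1,[-0.0336,0.083,0.01],0],[1,[-0.0336,0.083,0.025],0]]'; python3 -m creep '[[1,[0,0,0],0],[1,[0,0,0],0]]'; python3 go.py .5875 -.009 .1185 -90.96; python3 - <<'E'
from h import *
img,_=snap('wrist','w19')
cv2.imwrite('pics/w19c.png',cv2.resize(img[180:330,220:420,::-1],None,fx=4,fy=4,interpolation=cv2.INTER_CUBIC))
E
```

```text
tip [ 0.6697 -0.0404  0.0926] hole [ 0.671  -0.0431  0.055 ]
time_s: 27.68
tool_pos: [0.584, -0.0073, 0.1461]
ee_rot: [3.14, 0.001, -1.59]
force: [1.0, 0.3, 0.1]
finger_gap: 0.129
time_s: 27.85
tool_pos: [0.5869, -0.0089, 0.145]
ee_rot: [3.139, 0.0, -1.591]
force: [-0.3, 0.5, 0.3]
finger_gap: 0.127
t 27.85 tcp [ 0.5869 -0.0089  0.145 ] yaw -91.2 rp [179.9   0. ] q [-0.16  0.37 -0.08  1.13 -0.   -1.71] gap 0.127 F [-0.3  0.5  0.3]
delta [ 0.0001 -0.0006  0.0265] toolturn -0.2
```

View pics/w18c.png

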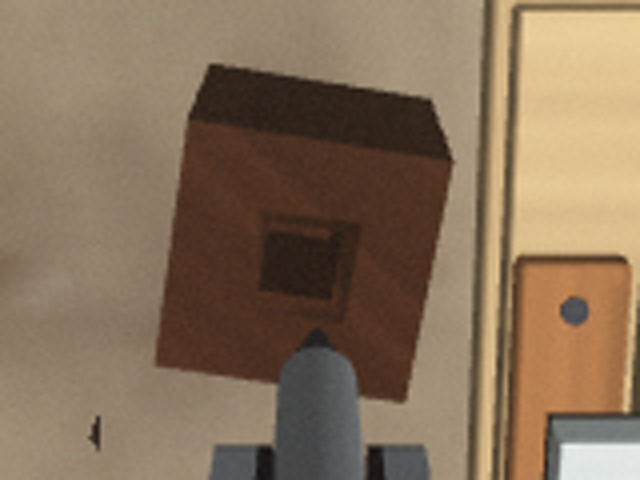

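View pics/w19c.png

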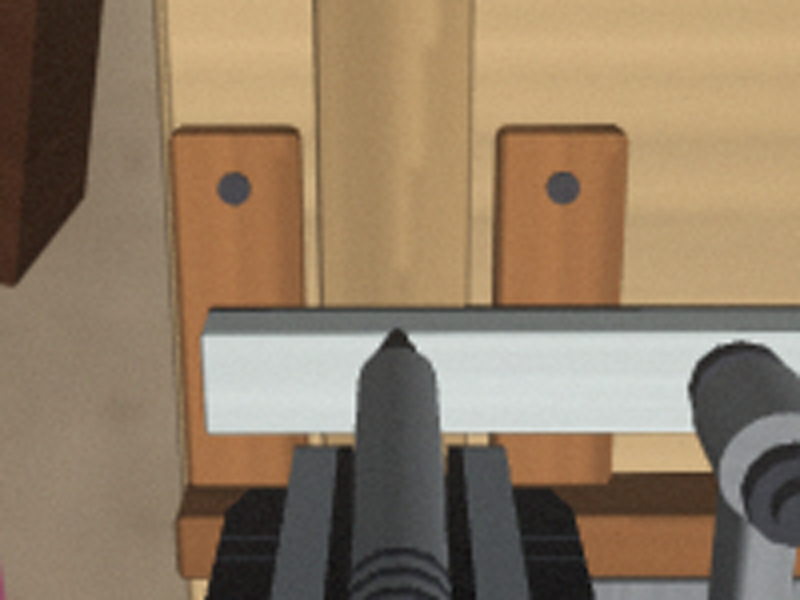

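```bash
python3 - <<'E'
from h import *
for n,p,z in [('tip',(319.2,262.2),.0657),('barfoot L',(272.5,257),.039),('barfoot M',(320,256.8),.039),('bartop front',(320,262.5),.054),('barfoot R',(415,256.3),.039),('stakeL',(299.5,200),.039),('stakeR',(338,200),.039)]:
    print(n,np.round(ray('wrist',p,z),4))
E
```

```text
tip [ 0.5878 -0.0062  0.0657]
barfoot L [ 6.23e-01 -4.00e-04  3.90e-02]
barfoot M [5.874e-01 2.000e-04 3.900e-02]
bartop front [ 0.5874 -0.0013  0.054 ]
barfoot R [0.5163 0.0013 0.039 ]
stakeL [ 0.601  -0.0432  0.039 ]
stakeR [ 0.5738 -0.0426  0.039 ]
```

```bash
python3 -m creep '[[1,[0.0025,0,0.008],0],[1,[0.0025,0,0.016],0],[1,[0.0025,0,0.022],0],[1,[0.0025,0,0.025],0],[1,[0.0025,0,0.025],0]]'; python3 -m creep '[[1,[0,0,0],0],[1,[0,0,0],0]]'; python3 -m creep '[[1,[0,0,0.001],0],[1,[0,0,0.001],0]]';python3 go.py .5875 -.0115 .1185 -90.96; python3 - <<'E'
from h import *
img,_=snap('wrist','w20')
cv2.imwrite('pics/w20c.png',cv2.resize(img[180:330,220:420,::-1],None,fx=4,fy=4,interpolation=cv2.INTER_CUBIC))
img,_=snap('scene')
cv2.imwrite('pics/s7c.png',cv2.resize(img[190:310,270:430,::-1],None,fx=4,fy=4,interpolation=cv2.INTER_CUBIC))
E
```

```text
time_s: 28.32
tool_pos: [0.587, -0.0115, 0.1197]
ee_rot: [3.14, 0.0, -1.592]
force: [0.0, -0.7, -0.4]
finger_gap: 0.127
time_s: 28.48
tool_pos: [0.5876, -0.0115, 0.1211]
ee_rot: [-3.141, -0.0, -1.591]
force: [-0.2, -0.5, 0.1]
finger_gap: 0.125
time_s: 28.65
tool_pos: [0.5875, -0.0114, 0.1201]
ee_rot: [-3.141, -0.0, -1.591]
force: [-1.0, 0.1, -1.4]
finger_gap: 0.128
t 28.65 tcp [ 0.5875 -0.0114  0.1201] yaw -91.2 rp [-180.   -0.] q [-0.16  0.38 -0.12  1.06  0.   -1.71] gap 0.128 F [-1.   0.1 -1.4]
delta [ 0.0001 -0.      0.0016] toolturn -0.2
```

View pics/w20c.png

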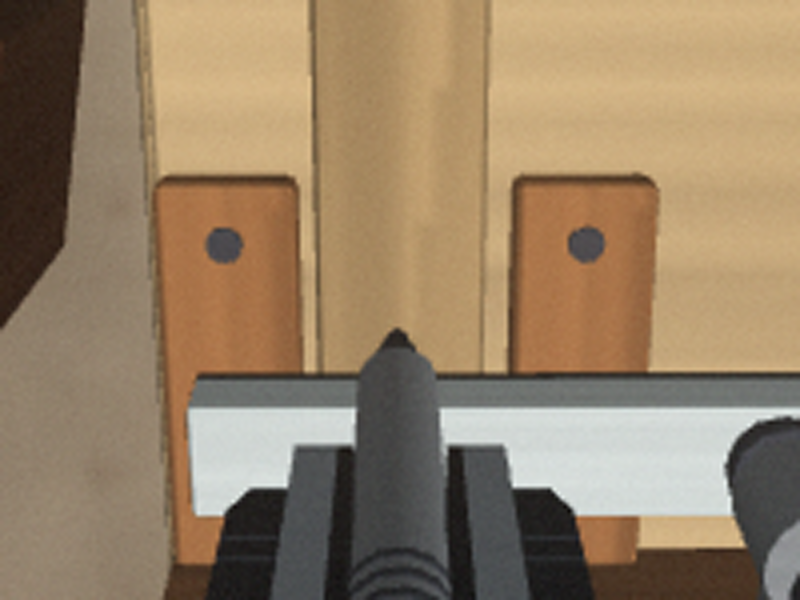

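View pics/s7c.png

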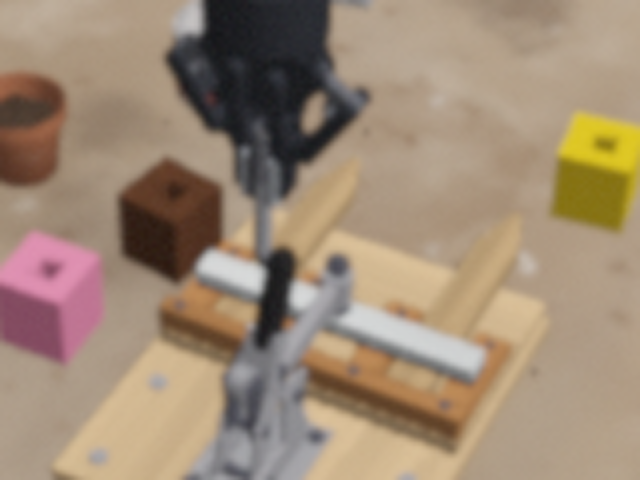

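```bash
python3 -m creep '[[1,[0,0,0.001],0],[1,[0,0,0.001],0]]';python3 -m creep '[[1,[0,0,0.001],0],[1,[0,0,0.001],0],[1,[0,0,0.001],0]]'
```

```text
time_s: 28.92
tool_pos: [0.5874, -0.0114, 0.1188]
ee_rot: [3.142, -0.0, -1.591]
force: [-0.2, 0.7, -0.6]
finger_gap: 0.128
time_s: 29.17
tool_pos: [0.5876, -0.0115, 0.1182]
ee_rot: [-3.141, -0.0, -1.591]
force: [0.2, 0.1, 2.7]
finger_gap: 0.125
```

```bash
python3 -m creep '[[1,[0,0.004,0],0],[1,[0,0.008,0],0],[1,[0,0.012,0],0],[1,[0,0.016,-0.0005],0],[1,[0,0.02,-0.0015],0]]'; python3 -m creep '[[1,[0,0.004,0],0],[1,[0,0.008,0],0],[1,[0,0.012,0],0],[1,[0,0.016,0],0],[1,[0,0.02,0],0]]'; python3 -m creep '[[1,[0,0.004,0],0],[1,[0,0.008,0],0],[1,[0,0.012,0],0],[1,[0,0.016,0],0],[1,[0,0.02,0],0]]'
```

```text
time_s: 29.58
tool_pos: [0.5663, -0.011, 0.119]
ee_rot: [3.14, 0.0, -1.591]
force: [1.0, 0.0, 0.2]
finger_gap: 0.131
time_s: 30.0
tool_pos: [0.5469, -0.0106, 0.1193]
ee_rot: [3.141, 0.0, -1.591]
force: [-0.2, -0.1, 0.5]
finger_gap: 0.131
time_s: 30.42
tool_pos: [0.527, -0.0102, 0.1194]
ee_rot: [-3.142, -0.0, -1.591]
force: [-0.1, -0.8, 0.2]
finger_gap: 0.128
```

```bash
python3 -m creep '[[1,[0,0.004,0],0],[1,[0,0.008,0],0],[1,[0,0.012,0],0],[1,[0,0.016,0],0],[1,[0,0.02,0],0]]'; python3 -m creep '[[1,[0,0.004,0],0],[1,[0,0.008,0],0],[1,[0,0.012,0],0],[1,[0,0.016,0],0],[1,[0,0.02,0],0]]'; python3 -m creep '[[1,[0,0.004,0],0],[1,[0,0.008,0],0],[1,[0,0.012,0],0],[1,[0,0.016,0.001],0],[1,[0,0.02,0.0015],0]]'; python3 -m creep '[[1,[0,0.001,0],0],[1,[0,0.001,0],0],[1,[0,0.001,0],0]]'; python3 - <<'E'
from h import *
img,_=snap('wrist','w21')
cv2.imwrite('pics/w21c.png',cv2.resize(img[180:330,220:420,::-1],None,fx=4,fy=4,interpolation=cv2.INTER_CUBIC))
E
```

```text
time_s: 30.83
tool_pos: [0.507, -0.0098, 0.1194]
ee_rot: [3.142, -0.0, -1.591]
force: [-0.3, 0.9, -0.5]
finger_gap: 0.125
time_s: 31.25
tool_pos: [0.487, -0.0094, 0.1194]
ee_rot: [-3.142, -0.0, -1.591]
force: [0.1, -0.1, 0.4]
finger_gap: 0.13
time_s: 31.67
tool_pos: [0.4676, -0.009, 0.1181]
ee_rot: [-3.14, -0.0, -1.591]
force: [2.6, 0.0, 2.3]
finger_gap: 0.13
time_s: 31.92
tool_pos: [0.4664, -0.009, 0.1181]
ee_rot: [-3.141, -0.0, -1.591]
force: [-0.2, -0.3, 3.5]
finger_gap: 0.131
```

View pics/w21c.png

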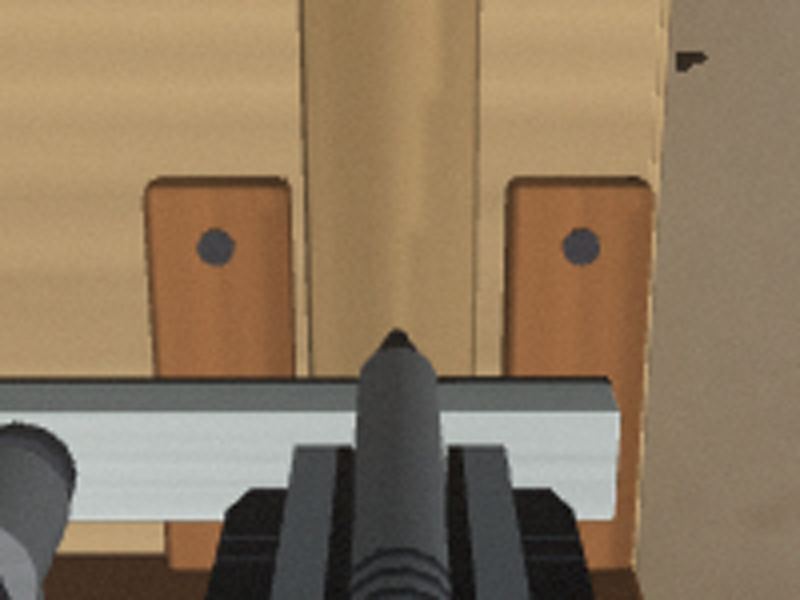

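```bash
python3 -m creep '[[1,[0,0,-0.02],0],[1,[0.005,0,-0.045],0],[1,[0.012,-0.03,-0.056],0],[1,[0.018,-0.065,-0.056],0],[1,[0.024,-0.1,-0.056],0]]'; python3 -m creep '[[1,[0.003,-0.035,0],0],[1,[0.006,-0.07,0],0],[1,[0.01,-0.095,0.0],0],[1,[0.01,-0.105,0],0],[1,[0.01,-0.105,0],0]]'; python3 -m creep '[[1,[0,0,0],0],[1,[0,0,0],0]]';python3 go.py .6702 -.0443 .172 -91.1; python3 - <<'E'
from h import *
img,_=snap('wrist','w22')
cv2.imwrite('pics/w22c.png',cv2.resize(img[180:300,240:400,::-1],None,fx=4,fy=4,interpolation=cv2.INTER_CUBIC))
E
```

```text
time_s: 32.38
tool_pos: [0.5673, -0.0353, 0.175]
ee_rot: [-3.14, -0.0, -1.591]
force: [-0.1, 0.2, -0.6]
finger_gap: 0.128
time_s: 32.8
tool_pos: [0.6725, -0.0475, 0.1718]
ee_rot: [3.14, 0.0, -1.591]
force: [-0.2, -0.0, -0.6]
finger_gap: 0.131
time_s: 32.97
tool_pos: [0.6698, -0.047, 0.1735]
ee_rot: [3.14, 0.0, -1.591]
force: [0.1, -0.1, -0.5]
finger_gap: 0.129
t 32.97 tcp [ 0.6698 -0.047   0.1735] yaw -91.2 rp [179.9   0. ] q [-0.19  0.49  0.2   1.28 -0.   -1.75] gap 0.129 F [ 0.1 -0.1 -0.5]
delta [-0.0027 -0.0003  0.0015] toolturn -0.1
```

View pics/w22c.png

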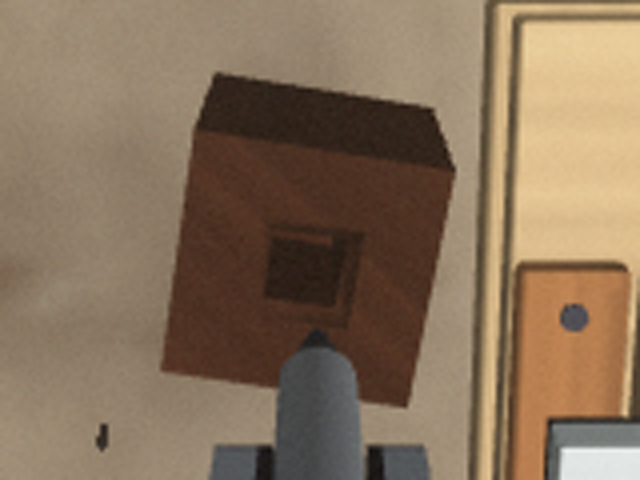

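```bash
python3 -m creep '[[1,[-0.0027,-0.0004,0],0],[1,[-0.0027,-0.0004,0.01],0],[1,[-0.0027,-0.0004,0.02],0],[1,[-0.0027,-0.0004,0.03],0],[1,[-0.0027,-0.0004,0.03],0]]';python3 -m creep '[[1,[0,0,0],0]]'; python3 go.py .6702 -.0443 .0925 -91.1
```

```text
time_s: 33.43
tool_pos: [0.6698, -0.0442, 0.1409]
ee_rot: [3.138, 0.001, -1.591]
force: [-0.8, 0.9, -1.1]
finger_gap: 0.126
time_s: 33.52
tool_pos: [0.6705, -0.0444, 0.1427]
ee_rot: [3.14, 0.0, -1.591]
force: [0.3, -0.6, -0.0]
finger_gap: 0.13
t 33.52 tcp [ 0.6705 -0.0444  0.1427] yaw -91.2 rp [179.9   0. ] q [-0.19  0.51  0.15  1.21  0.   -1.74] gap 0.13 F [ 0.3 -0.6 -0. ]
delta [-0.0001  0.0002  0.0502] toolturn -0.1
```

```bash
python3 -m creep '[[1,[0,0,0.008],0],[1,[0,0,0.016],0],[1,[0,0,0.022],0],[1,[0,0,0.028],0],[1,[0,0,0.034],0]]'; python3 -m creep '[[1,[0,0,0.005],0],[1,[0,0,0.01],0],[1,[0,0,0.015],0],[1,[0,0,0.0165],0],[1,[0,0,0.0165],0]]'; python3 go.py .6702 -.0443 .0925 -91.1
```

```text
time_s: 33.93
tool_pos: [0.6711, -0.0445, 0.1091]
ee_rot: [3.141, 0.0, -1.591]
force: [-0.1, -0.6, -0.5]
finger_gap: 0.126
time_s: 34.35
tool_pos: [0.6711, -0.0445, 0.093]
ee_rot: [3.141, 0.0, -1.591]
force: [0.4, -0.6, -0.2]
finger_gap: 0.127
t 34.35 tcp [ 0.6711 -0.0445  0.093 ] yaw -91.2 rp [180.   0.] q [-0.19  0.54  0.07  1.1   0.   -1.74] gap 0.127 F [ 0.4 -0.6 -0.2]
delta [-0.0001  0.0009  0.0005] toolturn -0.1
```

Inserted with no side force. Release, retreat upward and check.

```bash
python3 -m creep '[[0.6,[0,0,0],0],[0.2,[0,0,0],0],[0,[0,0,0],0],[0,[0,0,-0.02],0],[0,[0,0,-0.05],0]]'; python3 -m creep '[[0,[0,0,-0.035],0],[0,[-0.02,0.01,-0.075],0],[0,[-0.055,0.02,-0.1],0],[0,[-0.055,0.02,-0.1],0]]'; python3 - <<'E'
from h import *
img,_=snap('wrist','w23')
W=cloud('wrist')
for r in manip.regions_of('wrist','scriber')[:1]:
    m=r['pixels'];P=W[m];print(r['p'],r['extent'])
    for a in np.arange(.06,.15,.02):
        k=(P[:,2]>=a)&(P[:,2]<a+.02)
        if k.sum()>3: print(round(a,2),k.sum(),np.round(np.median(P[k],0),4))
E
python3 go.py .5297 .02 .24 -91
```

```text
time_s: 34.77
tool_pos: [0.6697, -0.0443, 0.1413]
ee_rot: [3.136, 0.001, -1.591]
force: [0.4, -0.7, 1.0]
finger_gap: 0.502
time_s: 35.1
tool_pos: [0.6525, 0.014, 0.2497]
ee_rot: [-3.134, 0.001, -1.59]
force: [0.7, -0.2, 0.7]
finger_gap: 0.496
0.86 [285.4, 152.3, 302.0, 174.0]
0.06 15 [ 0.6679 -0.0464  0.0663]
0.08 21 [ 0.6673 -0.0467  0.0878]
0.1 24 [ 0.6674 -0.0481  0.1097]
0.12 220 [ 0.6704 -0.0455  0.1386]
0.14 23 [ 0.6724 -0.0444  0.1403]
t 35.2 tcp [0.6525 0.0123 0.2456] yaw -91.0 rp [-179.8   -0. ] q [-0.11  0.44  0.29  1.42  0.   -1.66] gap 0.497 F [ 0.8 -0.1 -0.4]
delta [-0.0055  0.1229  0.0051] toolturn -0.0
```

View pics/w23.png

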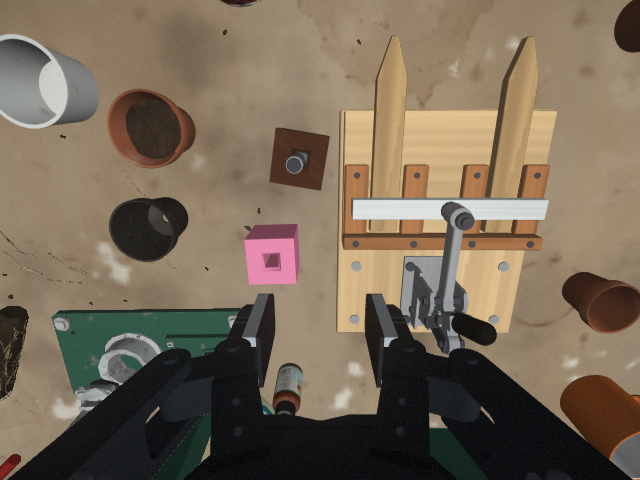

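```bash
python3 -m creep '[[1,[-0.005,0.03,0],0],[1,[-0.01,0.065,0],0],[1,[-0.015,0.1,0],0],[1,[-0.016,0.123,0],0],[1,[-0.016,0.123,0],0]]'; python3 -m creep '[[1,[0,0,0.03],0],[1,[0,0,0.06],0],[1,[0,0,0.09],0],[1,[0,0,0.105],0],[1,[0,0,0.105],0]]'; python3 go.py .5297 .064 .14 -91
```

```text
time_s: 35.62
tool_pos: [0.5255, 0.0294, 0.2428]
ee_rot: [3.139, -0.0, -1.591]
force: [1.8, -0.0, 1.4]
finger_gap: -0.002
time_s: 36.03
tool_pos: [0.5278, 0.0288, 0.1338]
ee_rot: [3.134, 0.0, -1.592]
force: [-0.4, -0.6, 0.2]
finger_gap: 0.002
t 36.03 tcp [0.5278 0.0288 0.1338] yaw -91.2 rp [179.6   0. ] q [-0.1   0.29 -0.23  1.06 -0.   -1.65] gap 0.002 F [-0.4 -0.6  0.2]
delta [-0.0352 -0.0011 -0.0062] toolturn -0.2
```

```bash
python3 -m creep '[[1,[-0.02,-0.001,0],0],[1,[-0.035,-0.001,-0.002],0],[1,[-0.05,-0.001,-0.004],0],[1,[-0.065,-0.001,-0.006],0],[1,[-0.08,-0.001,-0.006],0]]'; python3 -m creep '[[1,[-0.012,0,0],0],[1,[-0.024,0,0.0],0],[1,[-0.036,0,0.001],0],[1,[-0.048,0,0.004],0],[1,[-0.06,0,0.008],0]]'; python3 go.py .5297 .192 .118 -91
```

```text
time_s: 36.45
tool_pos: [0.5333, 0.1094, 0.1453]
ee_rot: [-3.14, -0.0, -1.592]
force: [-0.1, -3.3, 2.0]
finger_gap: 0.006
time_s: 36.87
tool_pos: [0.5338, 0.1701, 0.1362]
ee_rot: [-3.141, -0.0, -1.592]
force: [0.9, -4.2, -0.2]
finger_gap: 0.005
t 36.87 tcp [0.5338 0.1701 0.1362] yaw -91.2 rp [-180.   -0.] q [ 0.16  0.33 -0.16  1.08 -0.   -1.39] gap 0.005 F [ 0.9 -4.2 -0.2]
delta [-0.0218  0.0045  0.0182] toolturn -0.2
```

```bash
python3 -m creep '[[1,[-0.011,0.002,0.008],0],[1,[-0.022,0.004,0.018],0],[1,[-0.032,0.004,0.027],0],[1,[-0.04,0.004,0.037],0],[1,[-0.043,0.004,0.041],0]]'; python3 -m creep '[[1,[0,0,0.002],0],[1,[0,0,0.002],0]]'; python3 -m creep '[[1,[0,0,-0.03],0],[1,[0.01,0,-0.07],0],[1,[0.01,0,-0.11],0],[1,[0.01,0,-0.15],0],[1,[0.01,0,-0.15],0]]';  python3 - <<'E'
from h import *
img,_=snap('scene')
cv2.imwrite('pics/s8.png',cv2.resize(img[190:350,240:440,::-1],None,fx=3.6,fy=3.6,interpolation=cv2.INTER_CUBIC))
img,_=snap('top');W=cloud('top')
snap('wrist','w24')
m=(W[...,0]>.51)&(W[...,0]<.55)&(W[...,1]>.2)&(W[...,1]<.32)&(W[...,2]>.05)&(img.sum(-1)<120)
print(m.sum(),np.round(W[m][:,1].min() if m.any() else 0,3),np.round(W[m][:,1].max() if m.any() else 0,3))
E
```

```text
time_s: 37.28
tool_pos: [0.5295, 0.2136, 0.0934]
ee_rot: [3.139, -0.0, -1.59]
force: [1.7, -5.9, 13.7]
finger_gap: 0.002
time_s: 37.45
tool_pos: [0.5299, 0.2132, 0.0934]
ee_rot: [3.141, 0.001, -1.59]
force: [-2.8, 1.5, 10.0]
finger_gap: -0.002
time_s: 37.87
tool_pos: [0.5319, 0.203, 0.2506]
ee_rot: [-3.132, 0.003, -1.591]
force: [0.1, 0.5, -0.5]
finger_gap: 0.001
6 0.206 0.244
```

View pics/s8.png

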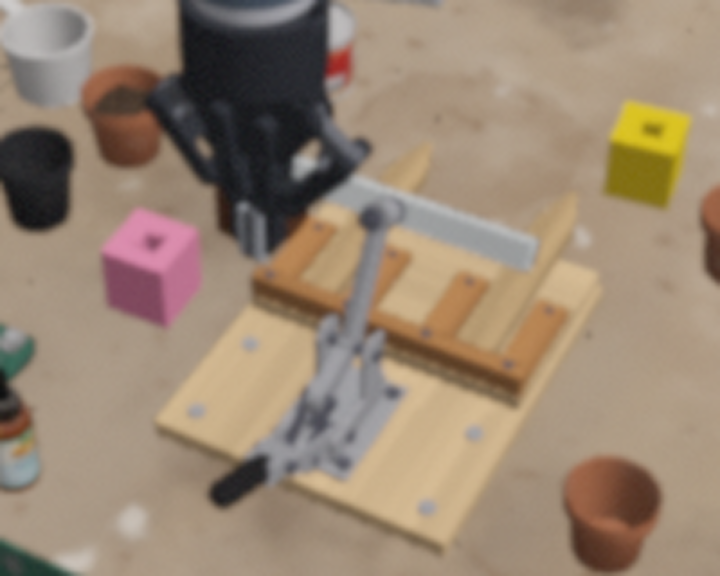

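View pics/w24.png

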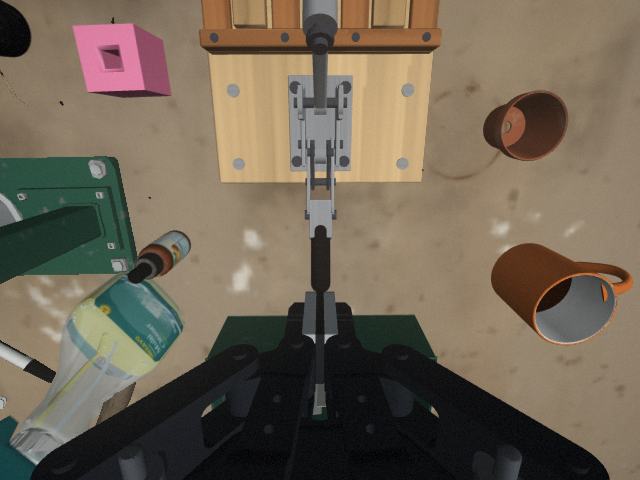

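```bash
python3 -m creep '[[0.5,[0.04,0,0],0],[0,[0.08,0,0],0],[-0.06,[0.12,0,0],0],[-0.06,[0.16,0,0],0],[-0.06,[0.2,0.0,0],0]]'; python3 -m creep '[[-0.06,[0.04,0.01,0],0],[-0.06,[0.08,0.02,0],0],[-0.06,[0.1,0.04,0],0],[-0.06,[0.1,0.06,0],0],[-0.06,[0.1,0.06,0],0]]'; python3 -m creep '[[-0.06,[0,0,0],0],[-0.06,[0,0,0],0]]'; python3 - <<'E'
from h import *
img,_=snap('wrist','w25')
E
python3 go.py .467 -.054 .1 -91
```

```text
time_s: 38.43
tool_pos: [0.5249, 0.0012, 0.2413]
ee_rot: [3.138, 0.001, -1.591]
force: [0.7, 0.4, 0.3]
finger_gap: 0.531
time_s: 38.85
tool_pos: [0.4606, -0.0968, 0.2416]
ee_rot: [3.137, 0.002, -1.594]
force: [0.3, 0.4, 0.5]
finger_gap: 0.531
time_s: 39.02
tool_pos: [0.4641, -0.096, 0.2425]
ee_rot: [3.14, 0.001, -1.591]
force: [-0.1, -0.4, 0.6]
finger_gap: 0.53
t 39.07 tcp [ 0.4644 -0.0958  0.2426] yaw -91.1 rp [179.9   0. ] q [-0.38  0.13 -0.15  1.29  0.   -1.93] gap 0.532 F [0.3 0.5 0.2]
delta [-0.0418 -0.0019  0.1427] toolturn -0.1
```

View pics/w25.png

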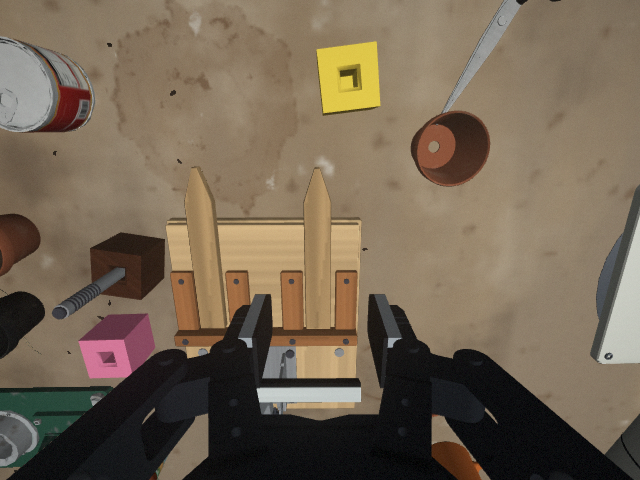

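```bash
python3 -m creep '[[-0.06,[-0.02,-0.001,0.03],0],[-0.06,[-0.041,-0.002,0.07],0],[-0.06,[-0.041,-0.002,0.11],0],[-0.06,[-0.041,-0.002,0.15],0],[-0.06,[-0.041,-0.002,0.165],0]]'; python3 -m creep '[[-0.06,[0,0,0.01],0],[-0.06,[0,0,0.02],0],[-0.06,[0,0,0.03],0],[-0.06,[0,0,0.03],0]]'; python3 go.py .467 -.054 .047 -91
```

```text
time_s: 39.48
tool_pos: [0.4648, -0.0533, 0.0733]
ee_rot: [3.135, 0.002, -1.589]
force: [-1.7, 0.4, 0.0]
finger_gap: 0.531
time_s: 39.82
tool_pos: [0.4663, -0.0543, 0.0462]
ee_rot: [3.138, 0.001, -1.59]
force: [-0.7, -0.0, -0.1]
finger_gap: 0.531
t 39.82 tcp [ 0.4663 -0.0543  0.0462] yaw -91.1 rp [1.798e+02 1.000e-01] q [-0.29  0.28 -0.51  0.79  0.   -1.85] gap 0.531 F [-0.7 -0.  -0.1]
delta [-0.0003 -0.0007 -0.0008] toolturn -0.1
```

```bash
python3 -m creep '[[0.5,[0,0,-0.001],0],[1,[0,0,-0.001],0],[1,[0,0,-0.001],0],[1,[0,0,-0.001],0],[1,[0,0,-0.001],0]]'; python3 -m creep '[[1,[0,0,-0.01],0],[1,[0,0,-0.025],0],[1,[0.03,0,-0.03],0],[1,[0.065,0,-0.035],0],[1,[0.1,0,-0.07],0]]';  python3 -m creep '[[1,[0.02,0,-0.04],0],[1,[0.02,0,-0.08],0],[1,[0.02,0,-0.12],0],[1,[0.02,0,-0.12],0]]';python3 go.py .528 .385 .24 180;python3 - <<'E'
from h import *
img,_=snap('wrist','w26')
E
```

```text
time_s: 40.23
tool_pos: [0.4671, -0.0553, 0.0498]
ee_rot: [-3.141, -0.0, -1.591]
force: [-1.0, 0.1, -0.5]
finger_gap: 0.304
time_s: 40.65
tool_pos: [0.4632, -0.1501, 0.1117]
ee_rot: [3.137, 0.002, -1.59]
force: [0.9, 0.0, -1.4]
finger_gap: 0.302
time_s: 40.98
tool_pos: [0.4665, -0.1715, 0.2416]
ee_rot: [-3.132, -0.005, -1.593]
force: [-0.1, -0.4, -0.2]
finger_gap: 0.303
t 40.98 tcp [ 0.4665 -0.1715  0.2416] yaw -91.2 rp [-179.4   -0.3] q [-0.52  0.16 -0.11  1.28  0.   -2.07] gap 0.303 F [-0.1 -0.4 -0.2]
delta [-0.5577 -0.0494 -0.0009] toolturn 88.8
```

View pics/w26.png

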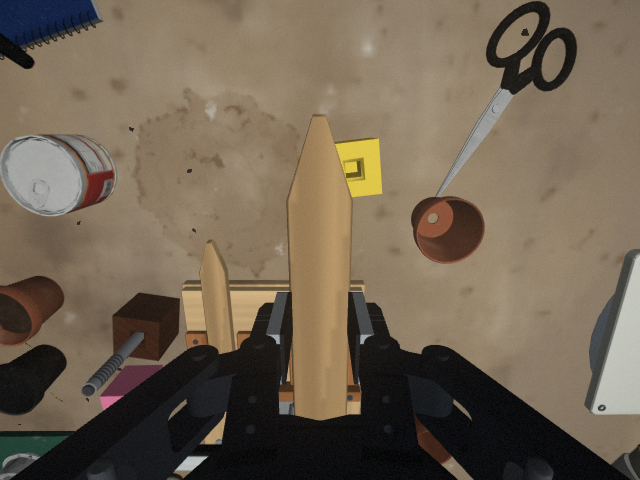

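```bash
python3 - <<'E'
from h import *
np_=snap('top')
for p in [(155,219),(212,220),(210,308),(150,308)]: print(np.round(ray('top',p,.085),3))
W=cloud('top')
m=(W[...,1]>.3)&(W[...,1]<.6)&(W[...,0]>.35)&(W[...,0]<.7)&(W[...,2]>.07)&(W[...,2]<.1)
P=W[m]; print(P.min(0),P.max(0)); c=cv2.minAreaRect(P[:,:2].astype(np.float32));print(c)
mf=(W[...,1]>.3)&(W[...,1]<.6)&(W[...,0]>.35)&(W[...,0]<.7)
E
python3 -m creep '[[1,[-0.035,0,-0.01],7],[1,[-0.07,0,-0.02],14],[1,[-0.11,-0.01,-0.03],21],[1,[-0.15,-0.015,-0.04],28],[1,[-0.19,-0.02,-0.04],35]]'; python3 go.py .528 .385 .28 180
```

```text
[0.65  0.475 0.085]
[0.65  0.325 0.085]
[0.418 0.322 0.085]
[0.416 0.478 0.085]
[0.41413781 0.34036553 0.0700857 ] [0.65159257 0.49844945 0.09990372]
((0.5321187376976013, 0.41908228397369385), (0.15591050684452057, 0.23710910975933075), 89.27007293701172)
time_s: 41.5
tool_pos: [0.486, 0.0043, 0.2728]
ee_rot: [3.141, -0.0, -2.161]
force: [0.7, -0.4, -0.5]
finger_gap: 0.303
t 41.5 tcp [0.486  0.0043 0.2728] yaw -123.8 rp [180.  -0.] q [-0.16  0.14 -0.06  1.37 -0.   -1.15] gap 0.303 F [ 0.7 -0.4 -0.5]
delta [-0.3398  0.1769 -0.0072] toolturn 56.2
```

```bash
python3 - <<'E'
import cv2
a=cv2.imread('pics/top1.png')
cv2.imwrite('pics/bx.png',cv2.resize(a[190:330,90:240],None,fx=4,fy=4,interpolation=cv2.INTER_CUBIC))
E
```

```text
(no output)
```

View pics/bx.png

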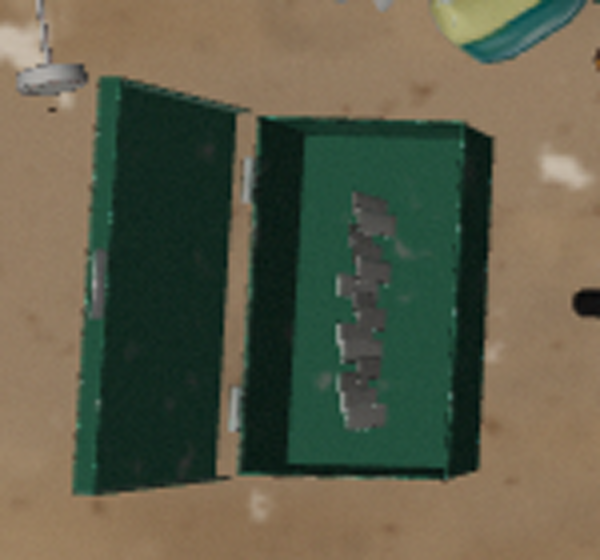

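```bash
python3 go.py .532 .395 .26 180; python3 -m creep '[[1,[-0.035,0.018,0],7],[1,[-0.07,0.036,0],14],[1,[-0.1,0.054,0],21],[1,[-0.135,0.072,0.0],28],[1,[-0.17,0.088,0],35]]'; python3 go.py .532 .395 .26 180
```

```text
t 41.5 tcp [0.486  0.0043 0.2728] yaw -123.8 rp [180.  -0.] q [-0.16  0.14 -0.06  1.37 -0.   -1.15] gap 0.303 F [ 0.7 -0.4 -0.5]
delta [-0.3503  0.1791  0.0128] toolturn 56.2
time_s: 41.92
tool_pos: [0.5045, 0.1868, 0.2716]
ee_rot: [3.141, -0.002, -2.714]
force: [1.2, -0.9, -0.6]
finger_gap: 0.303
t 41.92 tcp [0.5045 0.1868 0.2716] yaw -155.5 rp [ 1.8e+02 -1.0e-01] q [ 0.2   0.23  0.05  1.39 -0.   -0.23] gap 0.303 F [ 1.2 -0.9 -0.6]
delta [-0.1114  0.1781  0.0115] toolturn 24.5
```

```bash
python3 -m creep '[[1,[-0.02,0.033,0],7],[1,[-0.042,0.066,0],14],[1,[-0.064,0.1,0],20],[1,[-0.085,0.135,0.0],24],[1,[-0.105,0.167,0],24]]'; python3 -m creep '[[1,[0,0,0],0],[1,[0,0,0],0]]'; python3 go.py .532 .397 .1 180;python3 - <<'E'
from h import *
snap('wrist','w27')
E
```

```text
time_s: 42.33
tool_pos: [0.53, 0.3829, 0.2711]
ee_rot: [-3.141, -0.002, -3.132]
force: [1.3, -0.7, -0.5]
finger_gap: 0.307
time_s: 42.5
tool_pos: [0.53, 0.3824, 0.2701]
ee_rot: [-3.14, -0.004, -3.125]
force: [1.0, -1.1, -1.1]
finger_gap: 0.307
t 42.5 tcp [0.53   0.3824 0.2701] yaw -179.0 rp [-179.9   -0.2] q [ 0.5   0.44  0.36  1.49 -0.    0.48] gap 0.307 F [ 1.  -1.1 -1.1]
delta [-0.0029  0.0149  0.17  ] toolturn 1.0
```

View pics/w27.png

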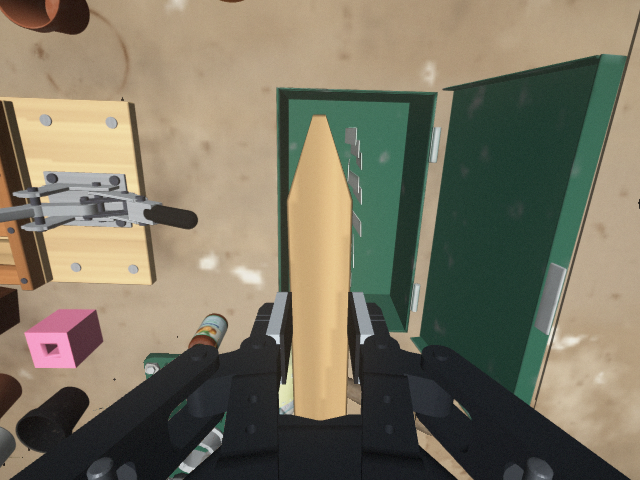

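```bash
python3 - <<'E'
from h import *
for p in [(278,89),(437,93),(408,331)]: print(np.round(ray('wrist',p,.085),4))
E
```

```text
[0.4171 0.3439 0.085 ]
[0.4179 0.4805 0.085 ]
[0.6541 0.479  0.085 ]
```

```bash
python3 -m creep '[[1,[-0.005,0.01,0.03],0],[1,[-0.005,0.018,0.06],0],[1,[-0.005,0.018,0.1],0],[1,[-0.005,0.018,0.14],0],[1,[-0.005,0.018,0.15],0]]'; python3 -m creep '[[1,[0,0,0],0],[1,[0,0,0],0]]'; python3 go.py .535 .40 .06 -179;python3 - <<'E'
from h import *
snap('wrist','w28')
E
```

```text
time_s: 42.97
tool_pos: [0.5329, 0.3956, 0.1166]
ee_rot: [-3.137, -0.008, -3.129]
force: [-1.2, 0.1, -1.2]
finger_gap: 0.307
time_s: 43.13
tool_pos: [0.5361, 0.3979, 0.1243]
ee_rot: [3.141, 0.001, -3.129]
force: [0.1, -0.2, 0.4]
finger_gap: 0.305
t 43.13 tcp [0.5361 0.3979 0.1243] yaw -179.3 rp [180.   0.] q [ 0.51  0.51  0.1   1.16 -0.    0.5 ] gap 0.305 F [ 0.1 -0.2  0.4]
delta [0.0011 0.0021 0.0643] toolturn -0.3
```

View pics/w28.png

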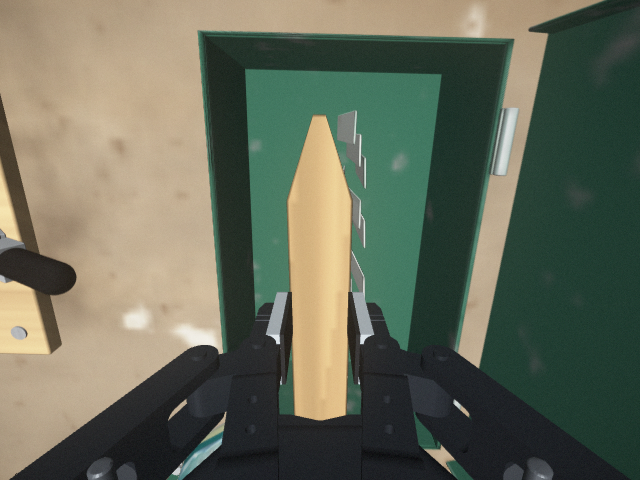

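```bash
python3 -m creep '[[1,[0.001,-0.005,0.02],0],[1,[0.001,-0.005,0.04],0],[1,[0.001,-0.005,0.06],0],[1,[0.001,-0.005,0.068],0],[1,[0.001,-0.005,0.068],0]]'; python3 -m creep '[[0.6,[0,0,0],0],[0.3,[0,0,0],0],[0.15,[0,0,0],0],[0.15,[0,0,0],0],[0.15,[0,0,-0.02],0]]'; python3 -m creep '[[0.15,[0,0,-0.03],0],[0.15,[0,0,-0.07],0],[0.15,[0,0,-0.11],0],[0.15,[0,0,-0.15],0],[0.15,[0,0,-0.18],0]]'; python3 go.py .5868 -.056 .25 -91; python3 - <<'E'
from h import *
snap('wrist','w29')
E
```

```text
time_s: 43.6
tool_pos: [0.5348, 0.3934, 0.0552]
ee_rot: [-3.142, -0.0, -3.128]
force: [0.1, 0.1, -0.3]
finger_gap: 0.305
time_s: 44.02
tool_pos: [0.5333, 0.3929, 0.0724]
ee_rot: [-3.139, -0.004, -3.128]
force: [-0.8, 0.3, -0.2]
finger_gap: 0.424
time_s: 44.43
tool_pos: [0.5346, 0.3937, 0.2595]
ee_rot: [3.14, 0.004, -3.128]
force: [1.5, 0.3, 0.4]
finger_gap: 0.427
t 44.43 tcp [0.5346 0.3937 0.2595] yaw -179.2 rp [179.9   0.2] q [0.51 0.46 0.36 1.47 0.   0.49] gap 0.427 F [1.5 0.3 0.4]
delta [-0.0459 -0.4504  0.0088] toolturn -88.2
```

View pics/w29.png

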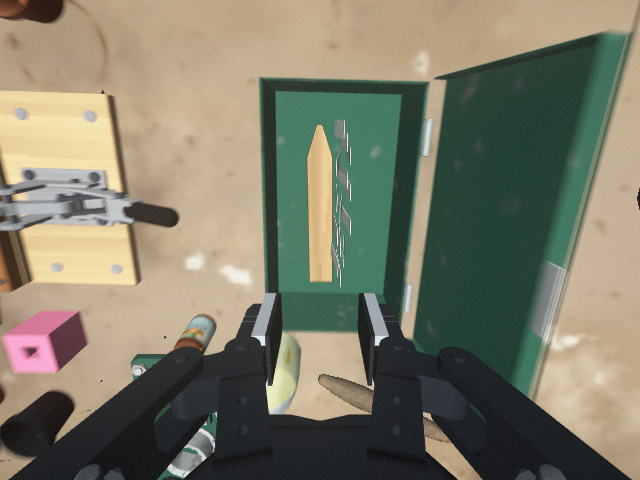

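```bash
python3 -m creep '[[-0.06,[0,-0.035,0],-7],[-0.06,[0,-0.07,0],-14],[-0.06,[0,-0.105,0],-21],[-0.06,[0,-0.14,0],-28],[-0.06,[0,-0.18,0],-35]]'; python3 go.py .5868 -.06 .25 -91;
```

```text
time_s: 44.9
tool_pos: [0.5367, 0.2138, 0.2554]
ee_rot: [-3.141, 0.001, -2.514]
force: [0.5, 0.3, 0.5]
finger_gap: 0.527
t 44.9 tcp [0.5367 0.2138 0.2554] yaw -144.0 rp [-1.8e+02  1.0e-01] q [ 0.23  0.3   0.11  1.38  0.   -0.39] gap 0.527 F [0.5 0.3 0.5]
delta [ 0.1203 -0.251   0.0054] toolturn -53.0
```

```bash
python3 -m creep '[[-0.06,[0.016,-0.034,0],-7],[-0.06,[0.032,-0.068,0],-14],[-0.06,[0.05,-0.1,0],-21],[-0.06,[0.068,-0.136,0],-28],[-0.06,[0.085,-0.17,0],-35]]'; python3 go.py .5868 -.10 .25 -91;
```

```text
time_s: 45.32
tool_pos: [0.5663, 0.0288, 0.2557]
ee_rot: [-3.14, 0.0, -1.928]
force: [1.2, -0.0, 0.3]
finger_gap: 0.531
t 45.32 tcp [0.5663 0.0288 0.2557] yaw -110.5 rp [-179.9    0. ] q [-0.1   0.28  0.08  1.37  0.   -1.31] gap 0.531 F [ 1.2 -0.   0.3]
delta [ 0.1135 -0.0642  0.0057] toolturn -19.5
```

```bash
python3 -m creep '[[-0.06,[0.03,-0.018,0],-7],[-0.06,[0.06,-0.035,0],-14],[-0.06,[0.09,-0.05,0],-19.5],[-0.06,[0.113,-0.064,0],-19.5],[-0.06,[0.113,-0.064,0],-19.5]]';python3 -m creep '[[-0.06,[0,0,0],0],[-0.06,[0,0,0],0]]';  python3 - <<'E'
from h import *
snap('wrist','w30')
E
python3 go.py .5868 -.056 .047 -91
```

```text
time_s: 45.73
tool_pos: [0.5867, -0.1025, 0.2548]
ee_rot: [-3.141, -0.001, -1.598]
force: [-0.9, 0.2, -0.4]
finger_gap: 0.524
time_s: 45.9
tool_pos: [0.586, -0.0976, 0.2551]
ee_rot: [-3.141, 0.0, -1.594]
force: [-0.2, -0.4, -0.4]
finger_gap: 0.527
t 45.95 tcp [ 0.5859 -0.0971  0.2552] yaw -91.3 rp [-180.    0.] q [-0.31  0.33  0.15  1.39  0.   -1.85] gap 0.526 F [ 0.3 -0.   0.3]
delta [-4.110e-02  1.000e-04  2.082e-01] toolturn -0.3
```

View pics/w30.png

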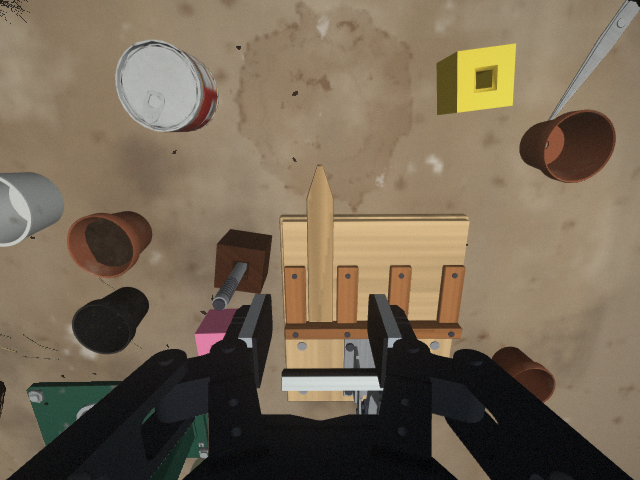

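```bash
python3 -m creep '[[-0.06,[-0.02,0,0.035],0],[-0.06,[-0.041,0,0.075],0],[-0.06,[-0.041,0,0.115],0],[-0.06,[-0.041,0,0.155],0],[-0.06,[-0.041,0,0.178],0]]'; python3 -m creep '[[-0.06,[0,0,0.01],0],[-0.06,[0,0,0.02],0],[-0.06,[0,0,0.029],0],[-0.06,[0,0,0.029],0]]'; python3 go.py .5868 -.056 .047 -91; python3 -m creep '[[0.5,[0,0,0],0],[1,[0,0,0],0],[1,[0,0,0],0],[1,[0,0,0],0],[1,[0,0,0],0]]'; python3 -m creep '[[1,[0,0,-0.01],0],[1,[0,0,-0.025],0],[1,[0.03,0,-0.03],0],[1,[0.065,0,-0.035],0],[1,[0.1,0,-0.07],0]]'
```

```text
time_s: 46.37
tool_pos: [0.585, -0.0544, 0.0732]
ee_rot: [3.138, 0.001, -1.591]
force: [0.1, -0.0, -0.3]
finger_gap: 0.525
time_s: 46.7
tool_pos: [0.5872, -0.0566, 0.0476]
ee_rot: [3.142, 0.0, -1.593]
force: [-0.3, 0.4, -0.1]
finger_gap: 0.531
t 46.7 tcp [ 0.5872 -0.0566  0.0476] yaw -91.3 rp [180.   0.] q [-0.24  0.45 -0.22  0.9   0.   -1.79] gap 0.531 F [-0.3  0.4 -0.1]
delta [-0.0006  0.0004  0.0006] toolturn -0.3
time_s: 47.12
tool_pos: [0.5879, -0.0572, 0.0493]
ee_rot: [-3.139, -0.0, -1.594]
force: [-0.3, 0.5, 6.5]
finger_gap: 0.307
time_s: 47.53
tool_pos: [0.583, -0.1519, 0.1101]
ee_rot: [3.136, 0.002, -1.593]
force: [0.2, 0.0, -1.5]
finger_gap: 0.305
```

```bash
python3 -m creep '[[1,[0.01,0,-0.04],0],[1,[0.01,0.01,-0.08],0],[1,[0.01,0.02,-0.12],0],[1,[0.01,0.03,-0.16],0],[1,[-0.02,0.04,-0.17],0]]'; python3 - <<'E'
from h import *
snap('wrist','w31')
E
python3 -m creep '[[1,[-0.035,0,0],7],[1,[-0.07,0,0],14],[1,[-0.11,0,0],21],[1,[-0.15,-0.005,0],28],[1,[-0.19,-0.01,0],35]]'; python3 go.py .53 .40 .27 -179
```

```text
time_s: 47.95
tool_pos: [0.546, -0.1341, 0.2891]
ee_rot: [-3.134, -0.004, -1.598]
force: [0.4, -0.5, -0.5]
finger_gap: 0.306
time_s: 48.42
tool_pos: [0.5582, 0.0539, 0.2832]
ee_rot: [-3.141, 0.0, -2.187]
force: [1.0, -0.2, 0.3]
finger_gap: 0.307
t 48.42 tcp [0.5582 0.0539 0.2832] yaw -125.3 rp [-180.    0.] q [-0.05  0.27  0.13  1.43 -0.   -1.01] gap 0.307 F [ 1.  -0.2  0.3]
delta [-0.2662  0.223   0.0131] toolturn 53.7
```

View pics/w31.png

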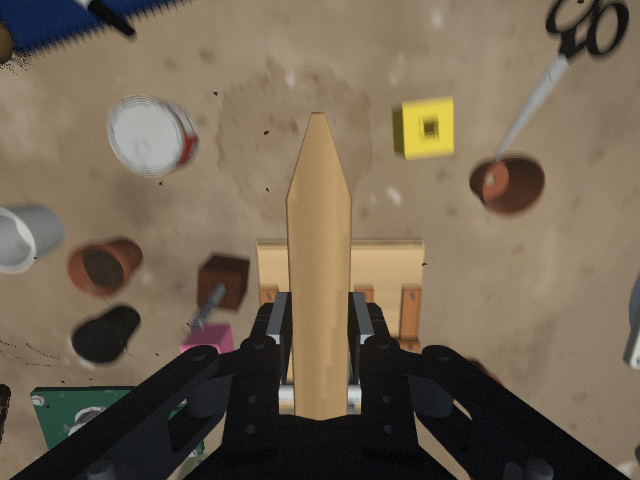

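```bash
python3 -m creep '[[1,[-0.028,0.024,0],7],[1,[-0.056,0.047,0],14],[1,[-0.084,0.07,0],21],[1,[-0.112,0.094,0.0],28],[1,[-0.14,0.117,0],35]]'; python3 go.py .535 .425 .27 -179; 
```

```text
time_s: 48.83
tool_pos: [0.5424, 0.2343, 0.283]
ee_rot: [-3.142, 0.0, -2.784]
force: [1.1, -0.1, -0.4]
finger_gap: 0.306
t 48.83 tcp [0.5424 0.2343 0.283 ] yaw -159.5 rp [-180.    0.] q [ 0.27  0.32  0.21  1.46 -0.   -0.09] gap 0.306 F [ 1.1 -0.1 -0.4]
delta [-0.0598  0.1812  0.013 ] toolturn 19.5
```

```bash
python3 -m creep '[[1,[-0.012,0.037,0],7],[1,[-0.024,0.074,0],14],[1,[-0.037,0.11,0.004],19.5],[1,[-0.05,0.147,0.008],19.5],[1,[-0.06,0.181,0.013],19.5]]';python3 -m creep '[[1,[0,0,0.04],0],[1,[0,0,0.08],0],[1,[0,0,0.12],0],[1,[0,0,0.12],0],[1,[0,0,0.12],0]]'; python3 go.py .535 .425 .075 -179; python3 - <<'E'
from h import *
snap('wrist','w32')
E
```

```text
time_s: 49.25
tool_pos: [0.5344, 0.4254, 0.2697]
ee_rot: [3.141, 0.0, -3.119]
force: [1.2, -0.8, -0.3]
finger_gap: 0.302
time_s: 49.67
tool_pos: [0.534, 0.4226, 0.1485]
ee_rot: [-3.139, -0.004, -3.118]
force: [0.1, 0.3, 0.5]
finger_gap: 0.306
t 49.67 tcp [0.534  0.4226 0.1485] yaw -178.7 rp [-179.9   -0.2] q [ 0.55  0.52  0.19  1.24 -0.    0.52] gap 0.306 F [0.1 0.3 0.5]
delta [-0.0013  0.0025  0.0735] toolturn 0.3
```

View pics/w32.png

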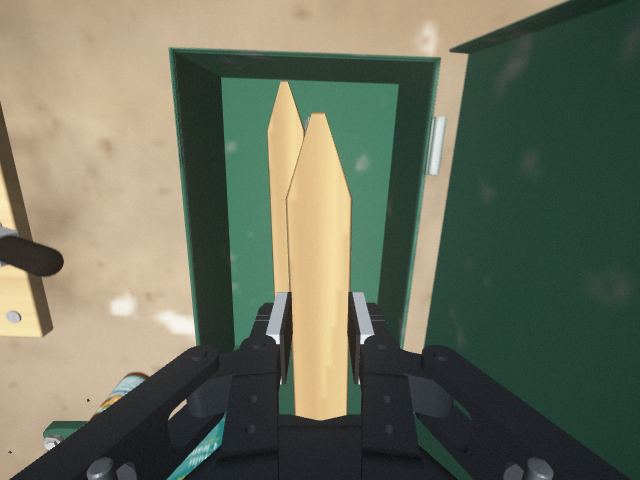

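```bash
python3 -m creep '[[1,[-0.001,0.002,0.02],0],[1,[-0.001,0.002,0.04],0],[1,[-0.001,0.002,0.06],0],[1,[-0.001,0.002,0.08],0],[1,[-0.001,0.002,0.085],0]]'; python3 -m creep '[[1,[0,0,0],0],[0.6,[0,0,0],0],[0.3,[0,0,0],0],[0.15,[0,0,0],0],[0.15,[0,0,0],0]]'; python3 -m creep '[[0.15,[0,0,-0.03],0],[0.15,[0,0,-0.07],0],[0.15,[0,0,-0.11],0],[0.15,[0,0,-0.15],0],[0.15,[0,-0.04,-0.19],0]]'; python3 -m creep '[[0.15,[0,0,0],0],[0.15,[0,0,0],0]]'; python3 - <<'E'
from h import *
snap('wrist','w33')
img,_=snap('scene','s9')
snap('top','t9')
E
```

```text
time_s: 50.13
tool_pos: [0.5368, 0.4253, 0.0652]
ee_rot: [3.141, 0.001, -3.119]
force: [-1.0, -0.5, -0.1]
finger_gap: 0.305
time_s: 50.55
tool_pos: [0.5365, 0.4255, 0.0658]
ee_rot: [3.141, 0.002, -3.118]
force: [-0.7, 0.4, 1.4]
finger_gap: 0.425
time_s: 50.97
tool_pos: [0.5364, 0.3988, 0.2476]
ee_rot: [3.139, 0.003, -3.115]
force: [0.8, -0.2, 0.8]
finger_gap: 0.422
time_s: 51.13
tool_pos: [0.5374, 0.3952, 0.2469]
ee_rot: [3.139, 0.005, -3.12]
force: [-0.1, 0.2, -0.5]
finger_gap: 0.427
```

View pics/w33.png

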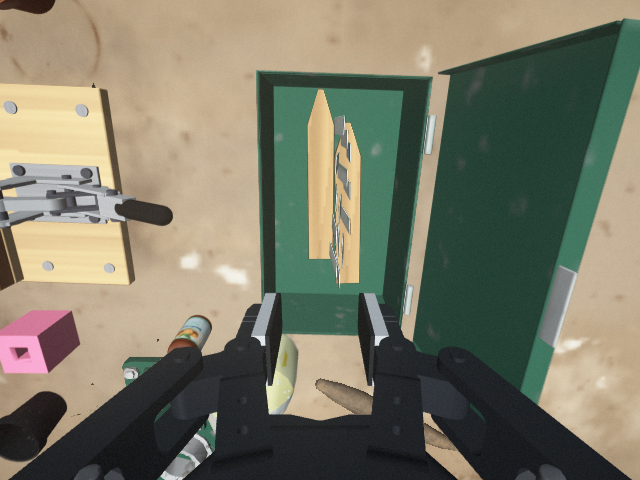

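View pics/s9.png

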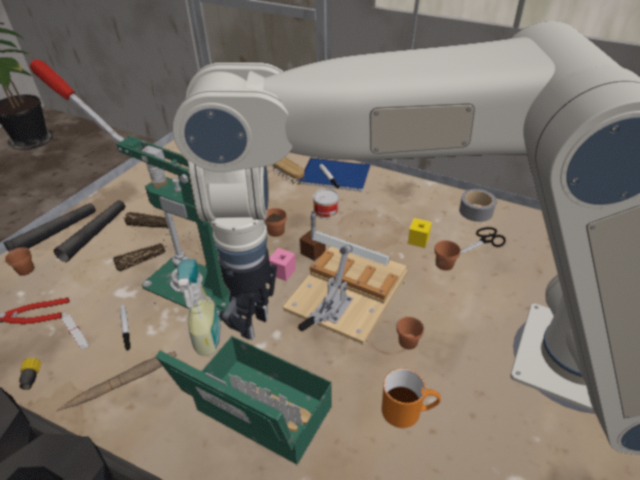

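```bash
python3 - <<'E'
from h import *
for p in [(320,90),(320,260),(348,124),(348,284)]: print(np.round(ray('wrist',p,.012),3))
for cam in('top','scene'):
  for t in('stake_0_mid','scriber_mid','tin_powder','dropper'):
    for r in manip.tip_of(cam,t)[:3]: print(cam,t,round(r['p'],2),np.round(r['at']),np.round(ray(cam,r['at'],.075 if 'scriber' in t else 0),3))
E
```

```text
[0.422 0.393 0.012]
[0.603 0.397 0.012]
[0.453 0.422 0.012]
[0.633 0.431 0.012]
top scriber_mid 0.37 [353. 213.] [ 0.676 -0.052  0.075]
top tin_powder 0.67 [408. 202.] [ 0.724 -0.218  0.   ]
top tin_powder 0.42 [181. 260.] [0.546 0.428 0.   ]
top dropper 0.54 [249. 208.] [0.698 0.241 0.   ]
top dropper 0.54 [285. 265.] [0.536 0.134 0.   ]
top dropper 0.19 [406. 202.] [ 0.721 -0.213  0.   ]
scene stake_0_mid 0.52 [353. 245.] [ 0.589 -0.118 -0.   ]
scene scriber_mid 0.54 [314. 231.] [ 0.668 -0.043  0.075]
scene scriber_mid 0.16 [276. 405.] [0.488 0.429 0.075]
scene tin_powder 0.61 [326. 212.] [ 0.727 -0.216  0.   ]
scene dropper 0.69 [314. 231.] [ 0.715 -0.123  0.   ]
```

View pics/t9.png

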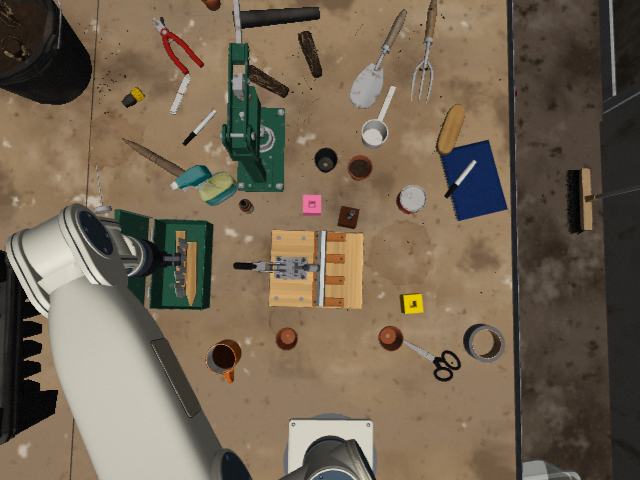

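```bash
python3 -m creep '[[0.15,[0,-0.02,-0.03],0],[0.15,[0,-0.02,-0.03],0],[0.15,[0,-0.02,-0.03],0],[0.15,[0,-0.02,-0.03],0]]'; python3 -c "
from rig import manip
print(manip.job_done())"
```

```text
time_s: 52.02
tool_pos: [0.5372, 0.3757, 0.2738]
ee_rot: [3.141, 0.0, -3.119]
force: [0.1, -0.9, 0.7]
finger_gap: 0.425
the job is handed in; nothing more can be done
None
```

The job is done and handed in at about 52 s. The bench held two stakes (no third was seen). Both were laid in the near and far lanes, clamped, scribed from far to near in one stroke and put in the label box. The scriber is back in its block and the clamp is open.

**Final checks:**
- **Stakes:** both lie flat inside the box, with centres near (0.51, 0.395) and (0.54, 0.427).
- **Scriber:** it stands upright in the dark block, its top about 138 mm over the bench, as at the start.
- **Clamp:** the handle grip is back at its starting pixel.
- **Tin and dropper:** the top camera shows them within a few mm of where they stood.

**Things that went wrong or disagreed:**
- The grip slipped off the clamp handle on the first swing, so I pushed it over with the closed fingers. It met its stop at 19 N.
- The stroke rode about 1 mm above stake level between the lanes. Contact was felt on both stakes: 2.7 N on the far one, 2–3.5 N on the near one.
- The stake already in the box shifted about 3 cm while the second was being put in. It stayed inside.
- In the last look the scene network gave two wrong positions, a dropper on the scriber and a stake on the jig. The pictures did not support either.

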